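Close the split bearings, stand the oilers, set the speed wheel

ROBOT

A 7-joint arm with a two-finger parallel gripper is mounted at the origin on the work surface. World frame = base frame: x ahead of the robot, y to its left, z up, the work surface at z = 0. Lengths are in m, angles in degrees, forces in N, time in s.
With the tool pointing down it reaches from about 0.4 to 0.85 m from the base axis. Payload 10.4 kg.
Tool frame: the origin (TCP) lies midway between the tips of the shut fingers; the grasp point (between the pads) lies 19 mm behind it; z points along the fingers, y is the line along which they close (so a half turn about z gives the same grasp; the last joint's range is limited). The gripper opens to 85 mm and grips with 20 to 120 N. Pads are 22 mm wide; open, the fingers measure 114 mm over their backs; the gripper's body (76 mm by 85 mm) begins 54 mm behind the grasp point. The pads swing forward as they close: fully open they stand 13 mm farther back than shut.
Start: joints at [74.278, 19.034, -3.707, 83.658, 1.238, 77.344, -5.071], TCP at [0.156, -0.605, 0.231] pointing down, gripper open.
Joint ranges: [-148.97, 148.97], [-28.65, 121.19], [-84.17, 76.75], [9.2, 138.47], [-72.65, 252.65], [3.7, 117.97], [-149.18, 149.18]. Speed limits (degrees/s): [127.2, 127.2, 159.86, 159.86, 180, 180, 180].

INTERFACE

Orientations are given as [roll, pitch, yaw] about the fixed x, y, z axes, in that order (R = Rz(yaw) Ry(pitch) Rx(roll)).
In Python, from plant import sensors, capture, camera_params, finish_job gives the robot as it stands.
- The arm moves only by the shell command python3 -m pendant 'ROWS' [FORCE]. ROWS is text: rows parted by semicolons, each of 7 numbers parted by spaces: the gripper command: -1 is shut, 1 is fully open, values between are in proportion, then the shift along the tool's x, y, z scaled (see below), then the turn, a rotation vector about the tool's x, y, z scaled (see below). In form: gripper dx dy dz wx wy wz; .... A call has 1 to 12 rows; each row shifts and turns the commanded pose from where the row before left it, along the tool's axes as they then stand; what a row does not reach is not made up. The controller multiplies each number of a shift by 0.25 m and each number of a turn by 0.15 rad. A row lasts 1/8 s, in which the tool goes at most 62.5 mm and 10.7 degrees, less where a joint would pass 70% of its speed; a pose out of reach is approached as far as the arm can. A call with a number of a shift or a turn outside -1 to 1 is refused whole. A call with a gripper value outside its range is refused whole. The fingers move at their own pace and stop on an object; FORCE is the grip in N (left out, the last holds). Time passes only in rows, so rows that do not move let the fingers close. It gives the time, the measured TCP pose, the force, the opening and the grip force at its end, in the units of the state.
- sensors.observe(): the state, without advancing time (a new reading comes with each control period).
- capture(name): name is "scene" or "side" or "wrist"; returns the picture (420x560x3 uint8, red, green, blue); there is no depth.
- camera_params(name): a dict with "fx", "fy", "cx", "cy" (pixels), "rvec" (rotation vector, rad) and "tvec" (3), from world to camera coordinates, as OpenCV has them. Camera axes: x right, y down, z forward; pixel columns grow to the right and rows downward; lengths in m; the calibration is good to about 2 mm. A picture is of the moment at which its call begins: read the wrist's pose just before it. camera_params takes no time and is no camera call; for the wrist camera it gives the pose at the moment of the call.
- finish_job(): hands the job in; it is judged then, once.
The state is a dict: "time_s": time; "joints": joint angles; "joint_velocities": joint speeds; "effort": joint torques, N m; "tcp_pos": TCP position; "ee_rot": TCP orientation; "wrist_force": force on the tool from outside, world axes, zero at the start; "wrist_torque": the same for the moment, N m; "opening": finger opening in m; "grasp_force": force on a finger pad.
Only numpy, scipy, OpenCV 4.12 (cv2) and the standard library are available. Lean on these libraries where they do the work, as an engineer would, in place of code of your own. Each camera call takes 0.05 s, during which the arm holds its last target. There are 200 camera calls.

TASK

Put the evaporator drive's bearings back together: set every loose bearing cap down fully home on the lower half it was split from, the one whose teeth fill its notches (one lower half may stay open for want of its cap), and stand every oiler upright in a ring of the oil manifold. Only when all that is done, roll the controller's thumbwheel until its white line stands straight up between the index marks, and leave the small cardboard box and the rubber stopper behind the bearings alone.

Things in the scene. Friction and masses are not known exactly. Their poses are not given: they have to be found in the camera images.
- base_a: lower half of split bearing a, cast iron, bolted down. Origin: centre of underside; bore along x. Foot 68 (x) x 100 (y) x 8 mm, block 52 x 80 mm, bright joint face 22 mm up. One tooth at each y end stands 9 mm above the joint face, at |y| 26 to 40 mm: mid-width (x -9 to 9) at both ends; its top 3 mm is 1.5 mm a side narrower (lead-in)
- seat_a (a point): centre of the joint face of lower half a (22 mm above its origin, same axes): where the origin of cap a comes when home. Only that cap goes down; any other rides 9 mm high on the teeth
- cap_a: loose cast-iron cap of bearing a, 0.5 kg, right way up; may be absent. Origin: centre of underside; axes as its lower half. Arch 52 (y) mm long, 26 high, flat faces at x = +-26 (52 mm grasp), bore radius 14 along x. Ears 12 thick out to |y| 40, cut away right through where lower half a has its teeth, 2 mm clear. Fits either way round (half turn)
- base_b: lower half of split bearing b, cast iron, bolted down. Origin: centre of underside; bore along x. Foot 68 (x) x 100 (y) x 8 mm, block 52 x 80 mm, bright joint face 22 mm up. One tooth at each y end stands 9 mm above the joint face, at |y| 26 to 40 mm: x 8 to 26 at the +y end, x -26 to -8 at the -y end; its top 3 mm is 1.5 mm a side narrower (lead-in)
- seat_b (a point): centre of the joint face of lower half b (22 mm above its origin, same axes): where the origin of cap b comes when home. Only that cap goes down; any other rides 9 mm high on the teeth
- cap_b: loose cast-iron cap of bearing b, 0.5 kg, right way up; may be absent. Origin: centre of underside; axes as its lower half. Arch 52 (y) mm long, 26 high, flat faces at x = +-26 (52 mm grasp), bore radius 14 along x. Ears 12 thick out to |y| 40, cut away right through where lower half b has its teeth, 2 mm clear. Fits either way round (half turn)
- base_c: lower half of split bearing c, cast iron, bolted down. Origin: centre of underside; bore along x. Foot 68 (x) x 100 (y) x 8 mm, block 52 x 80 mm, bright joint face 22 mm up. One tooth at each y end stands 9 mm above the joint face, at |y| 26 to 40 mm: x -26 to -8 at the +y end, x 8 to 26 at the -y end (mirror image of b); its top 3 mm is 1.5 mm a side narrower (lead-in)
- seat_c (a point): centre of the joint face of lower half c (22 mm above its origin, same axes): where the origin of cap c comes when home. Only that cap goes down; any other rides 9 mm high on the teeth
- cap_c: loose cast-iron cap of bearing c, 0.5 kg, right way up; may be absent. Origin: centre of underside; axes as its lower half. Arch 52 (y) mm long, 26 high, flat faces at x = +-26 (52 mm grasp), bore radius 14 along x. Ears 12 thick out to |y| 40, cut away right through where lower half c has its teeth, 2 mm clear. Fits either way round (half turn)
- base_d: lower half of split bearing d, cast iron, bolted down. Origin: centre of underside; bore along x. Foot 68 (x) x 100 (y) x 8 mm, block 52 x 80 mm, bright joint face 22 mm up. One tooth at each y end stands 9 mm above the joint face, at |y| 26 to 40 mm: x 8 to 26 at both ends; its top 3 mm is 1.5 mm a side narrower (lead-in)
- seat_d (a point): centre of the joint face of lower half d (22 mm above its origin, same axes): where the origin of cap d comes when home. Only that cap goes down; any other rides 9 mm high on the teeth
- cap_d: loose cast-iron cap of bearing d, 0.5 kg, right way up; may be absent. Origin: centre of underside; axes as its lower half. Arch 52 (y) mm long, 26 high, flat faces at x = +-26 (52 mm grasp), bore radius 14 along x. Ears 12 thick out to |y| 40, cut away right through where lower half d has its teeth, 2 mm clear. Fits one way round only: x axis as its lower half's
- oiler_0: sight-glass oiler, upright amber glass cylinder with brass ends, diameter 30 mm, height 55 mm, 0.07 kg; stands upright on the bench at the start; may be absent. Origin: centre of its underside; z up. All oilers are alike
- oiler_1: sight-glass oiler, upright amber glass cylinder with brass ends, diameter 30 mm, height 55 mm, 0.07 kg; stands upright on the bench at the start; may be absent. Origin: centre of its underside; z up. All oilers are alike
- oiler_2: sight-glass oiler, upright amber glass cylinder with brass ends, diameter 30 mm, height 55 mm, 0.07 kg; stands upright on the bench at the start; may be absent. Origin: centre of its underside; z up. All oilers are alike
- ring_0 (a point): centre of the floor inside ring 0 of the oil manifold, a fixed grey bar 46 (x) x 165 (y) x 14 mm with three steel rings on top in a row along y, 55 mm apart (ring 1 in the middle); 14 mm above the bench, where an oiler's foot stands; ring inner diameter 34 mm, outer 42 mm, wall 16 mm high; axes as the manifold's
- ring_1 (a point): centre of the floor inside ring 1 of the oil manifold, a fixed grey bar 46 (x) x 165 (y) x 14 mm with three steel rings on top in a row along y, 55 mm apart (ring 1 in the middle); 14 mm above the bench, where an oiler's foot stands; ring inner diameter 34 mm, outer 42 mm, wall 16 mm high; axes as the manifold's
- ring_2 (a point): centre of the floor inside ring 2 of the oil manifold, a fixed grey bar 46 (x) x 165 (y) x 14 mm with three steel rings on top in a row along y, 55 mm apart (ring 1 in the middle); 14 mm above the bench, where an oiler's foot stands; ring inner diameter 34 mm, outer 42 mm, wall 16 mm high; axes as the manifold's
- wheel_axis (a point): centre of the drive controller's thumbwheel, 46 mm above the bench. Controller: fixed white box 120 (x) x 82 (y) x 60 mm high about this point, same axes. The black wheel, radius 30, 10 mm wide, turns about y and stands 16 mm out of a slot 60 (x) x 16 mm in the top panel (its top 76 mm above the bench); black index marks on the panel beside the slot at x = 0
- speed_wheel (a joint): wheel angle (rad): 0 with the white line on its rim straight up, level with the index marks; grows as the wheel's top is rolled to +x (away from the robot). Starts at -2.0 to -1.2, line down on the robot's side; range -2.6 to 0.9. Stays where left; needs about 1 N at the rim; a fingertip pressed on the top and drawn along x rolls it by friction, 1 rad per 30 mm
- sample_box: small brown cardboard box 50 x 70 x 22 mm behind the bearings; a bystander, leave it alone. Origin: centre of its underside
- stopper: black rubber stopper, diameter 28 mm, 25 mm high, behind the bearings; a bystander, leave it alone. Origin: centre of its underside
There are look-alikes about, which are no part of the job. What is shaped like the cap_c but green or yellow is not meant.

How it is judged (in metres and radians):
On the way, in this order (a step that is already met when the one before it is completed fails the run):
1. every cap present is home on its own lower half and every oiler present stands in a ring (distance between cap_a and seat_a below 0.005 m and angle between the x axis of cap_a and the x axis of base_a, either way round below 0.1 rad and angle between each of cap_a, cap_b, cap_c, cap_d's own z axis and vertical below 0.08 rad and linear speed of each of cap_a, cap_b, cap_c, cap_d, oiler_0, oiler_1, oiler_2 below 0.03 m/s and distance between cap_b and seat_b below 0.005 m and angle between the x axis of cap_b and the x axis of base_b, either way round below 0.1 rad and distance between cap_c and seat_c below 0.005 m and angle between the x axis of cap_c and the x axis of base_c, either way round below 0.1 rad and distance between cap_d and seat_d below 0.005 m and angle between the x axis of cap_d and the x axis of base_d, either way round below 0.1 rad and (distance between oiler_0 and ring_0 below 0.006 m or distance between oiler_0 and ring_1 below 0.006 m or distance between oiler_0 and ring_2 below 0.006 m) and angle between each of oiler_0, oiler_1, oiler_2's own z axis and vertical below 0.12 rad and (distance between oiler_1 and ring_0 below 0.006 m or distance between oiler_1 and ring_1 below 0.006 m or distance between oiler_1 and ring_2 below 0.006 m) and (distance between oiler_2 and ring_0 below 0.006 m or distance between oiler_2 and ring_1 below 0.006 m or distance between oiler_2 and ring_2 below 0.006 m)), for 0.2 s.
2. after that, the wheel's white line stands straight up (value of joint speed_wheel between -0.15 and 0.15 rad and velocity of joint speed_wheel between -0.05 and 0.05 rad/s), for 0.2 s.
At the end, for the whole second after the job is handed in: each cap present lies at rest within 5 mm of its seat, within 0.1 rad of its lower half's line and level; each oiler present stands upright (0.12 rad) with its foot within 6 mm of the floor centre of a ring; the wheel rests within 0.15 rad of 0; nothing is held (all of step 1 and all of step 2); the robot touches nothing.
It fails at once if the sample box is knocked away (over 30 mm) (distance of sample_box from where it was at the start of the episode above 0.03 m).
It fails at once if the stopper is knocked away (over 30 mm) (distance of stopper from where it was at the start of the episode above 0.03 m).
Of cap_a, cap_b, cap_c, cap_d only 3 to 4 are there at a start; the rules pass over those that are not, and their reading is None.
Of oiler_0, oiler_1, oiler_2 only 2 to 3 are there at a start; the rules pass over those that are not, and their reading is None.
At some moment in a run one of cap_a, cap_b, cap_c, cap_d may be knocked a few centimetres aside while the robot is not near it.
It also fails if it takes over 210 s, if anything falls off the work surface, if the arm or the gripper's body presses on something with over 40 N, if the wrist force passes 120 N, or if a joint passes its speed limit or range.

## Working session

There is one attempt and no reset: what is moved stays moved. The work goes in short steps, Python scripts to look and compute and a shell command to move; the robot and the scene stay as the last step left them, time stands still between calls to the robot, and variables do not carry over. Pictures are saved under pics/ and viewed, at most 14 in all, crops included, and the job is handed in when it is done.

```bash
ls; mkdir -p pics
python3 - <<'E'
from plant import sensors, capture, camera_params
import cv2,numpy as np
for n in("scene","side"):
    im=capture(n); cv2.imwrite(f"pics/{n}0.png",cv2.resize(im[:,:,::-1],(800,600),interpolation=cv2.INTER_CUBIC)); cv2.imwrite(f"{n}0_raw.png",im[:,:,::-1])
    p=camera_params(n); R=cv2.Rodrigues(np.array(p["rvec"]))[0]; print(n,p["fx"],-R.T@np.array(p["tvec"]),R[2])
print(sensors.observe())
E
```

```text
pics
scene 481.8039672354611 [ 1.34806698 -0.50331439  0.8654496 ] [-0.67399081  0.40613333 -0.61708356]
side 429.8614553730105 [0.0302658  0.94521676 0.737475  ] [ 0.3599462  -0.7537087  -0.54987446]
{'time_s': 0.1, 'joints': array([74.27835342, 19.06621991, -3.70856333, 83.70211381,  1.23711543,
       77.3437855 , -5.07137256]), 'joint_velocities': array([-0.03244624, -0.0459327 , -0.06065512, -0.08389205,  0.04267999,
       -0.04997732,  0.03197808]), 'effort': array([ 1.01241538e-03, -6.26748419e+01,  4.90692153e-02, -3.92430782e+01,
        1.64438115e-02,  7.01987447e-03,  1.02618219e-04]), 'tcp_pos': array([ 0.15564207, -0.60495257,  0.23061115]), 'ee_rot': array([-1.79927752e+02,  2.41886447e-03,  1.44285317e+01]), 'wrist_force': array([-0.73009125,  0.22438641, -0.48354025]), 'wrist_torque': array([-0.00576718,  0.01320422,  0.01444066]), 'grasp_force': 0.0, 'opening': 0.08548096433809788}
```

View pics/scene0.png

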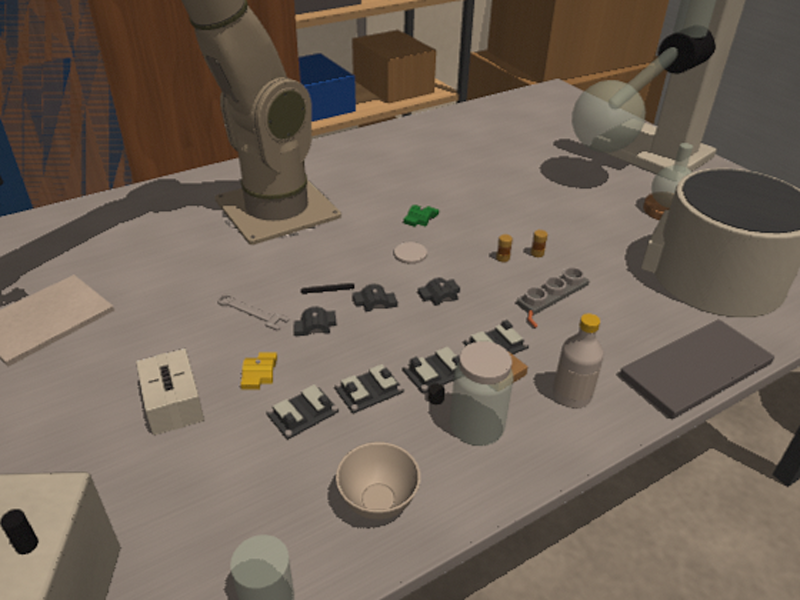

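View pics/side0.png

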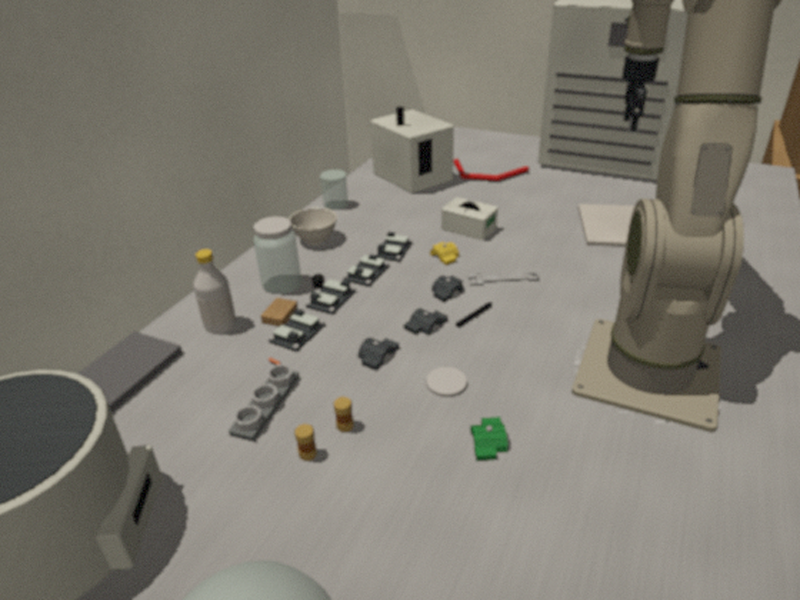

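Scene view shows 3 dark caps at (315,320), (375,297) and (440,290). The look-alikes are green (420,215) and yellow (260,370). There are 2 oilers at (505,248) and (539,243), and the manifold is at (553,289). The bases are at (302,410), (368,387), (437,367) and (495,340), and the controller is at (168,385).

```bash
cat > h.py <<'E'
import cv2,numpy as np
from plant import sensors, capture, camera_params
from scipy.spatial.transform import Rotation as Ro
def cast(p,uv,z):
    R=cv2.Rodrigues(np.array(p["rvec"],float))[0]; C=-R.T@np.array(p["tvec"],float).ravel()
    d=R.T@np.array([(uv[0]-p["cx"])/p["fx"],(uv[1]-p["cy"])/p["fy"],1]); return C+d*(z-C[2])/d[2]
def delta(target,yaw=None):
    """tool-frame shift (scaled /0.25) to TCP target and turn (scaled /.15) levelling tool to yaw"""
    s=sensors.observe(); R=Ro.from_euler('xyz',s["ee_rot"],degrees=True)
    d=R.inv().apply(np.array(target)-s["tcp_pos"])/.25
    if yaw is None: yaw=s["ee_rot"][2]
    w=(R.inv()*Ro.from_euler('xyz',[180,0,yaw],degrees=True)).as_rotvec()/.15
    print("shift",d.round(3),"turn",w.round(3)); return d,w
def st():
    s=sensors.observe(); print(round(s["time_s"],2),s["tcp_pos"].round(4),s["ee_rot"].round(2),"F",s["wrist_force"].round(1),"op",round(s["opening"],4),"g",round(s["grasp_force"],1))
E
python3 - <<'E'
from h import *
S=.7
for n,L in(("scene",dict(capA=(315,318,.015),capB=(375,295,.015),capC=(440,289,.015),b1=(302,408,.022),b2=(368,385,.022),b3=(437,367,.022),b4=(495,340,.022),o1=(505,240,.055),o2=(539,235,.055),r0=(536,294,.03),r2=(573,274,.03),wheel=(166,377,.07),box=(515,368,.02),stop=(436,393,.02))),
 ("side",dict(capA=(448,286,.015),capB=(426,319,.015),capC=(377,350,.015),b1=(395,245,.022),b2=(367,268,.022),b3=(330,293,.022),b4=(298,327,.022),o1=(344,402,.055),o2=(305,431,.055),r0=(281,371,.03),r2=(248,413,.03),wheel=(470,207,.07)))):
    p=camera_params(n)
    for k,(u,v,z) in L.items(): print(n,k,cast(p,(u*S,v*S),z)[:2].round(3))
p=camera_params("wrist");R=cv2.Rodrigues(np.array(p["rvec"]))[0];C=-R.T@np.array(p["tvec"])
print(p["fx"],C,R); st(); delta([.55,-.15,.35],0)
E
```

```text
scene capA [ 0.429 -0.108]
scene capB [0.426 0.025]
scene capC [0.475 0.147]
scene b1 [ 0.628 -0.228]
scene b2 [ 0.638 -0.111]
scene b3 [0.661 0.014]
scene b4 [0.657 0.143]
scene o1 [0.447 0.328]
scene o2 [0.469 0.402]
scene r0 [0.598 0.288]
scene r2 [0.586 0.396]
scene wheel [ 0.498 -0.404]
scene box [0.73 0.13]
scene stop [ 0.709 -0.021]
side capA [ 0.427 -0.104]
side capB [0.423 0.027]
side capC [0.469 0.153]
side b1 [ 0.606 -0.215]
side b2 [ 0.619 -0.094]
side b3 [0.644 0.028]
side b4 [0.641 0.157]
side o1 [0.434 0.336]
side o2 [0.458 0.414]
side r0 [0.59  0.289]
side r2 [0.58  0.398]
side wheel [ 0.478 -0.384]
319.7242082484168 [ 0.23543159 -0.58425437  0.37293799] [[ 0.24950953 -0.96837173 -0.00109   ]
 [-0.91731751 -0.23671532  0.32014754]
 [-0.31027985 -0.07887999 -0.94736707]]
0.1 [ 0.1556 -0.605   0.2306] [-179.93    0.     14.43] F [-0.7  0.2 -0.5] op 0.0855 g 0.0
shift [ 1.981 -1.37  -0.476] turn [-8.000e-03  1.000e-03  1.679e+00]
```

```bash
python3 -m pendant '1 0 0 -0.1 0 0 0.84; 1 0 0 -0.1 0 0 0.84; 1 0.15 -0.18 0 0 0 0; 1 0.15 -0.18 0 0 0 0; 1 0.15 -0.18 0 0 0 0; 1 0.15 -0.18 0 0 0 0; 1 0.15 -0.18 0 0 0 0; 1 0.15 -0.18 0 0 0 0; 1 0.15 -0.18 0 0 0 0; 1 0.15 -0.18 0 0 0 0; 1 0.15 -0.18 0 0 0 0; 1 0.15 -0.18 0 0 0 0' ; python3 -m pendant '1 0.15 -0.18 0 0 0 0; 1 0.15 -0.18 0 0 0 0; 1 0 0 0 0 0 0;1 0 0 0 0 0 0'
python3 - <<'E'
from h import *
import pickle
st(); p=camera_params("wrist"); im=capture("wrist")[:,:,::-1]; pickle.dump(p,open("w1.pkl","wb")); cv2.imwrite("w1.png",im)
cv2.imwrite("pics/w1.png",cv2.resize(im,(800,600),interpolation=cv2.INTER_CUBIC))
E
```

```text
time_s: 1.6
tcp_pos: [0.5316, -0.1539, 0.2812]
ee_rot: [180.0, 0.0, -0.0]
wrist_force: [-0.4, -1.0, -0.2]
opening: 0.0854
grasp_force: 0.0
time_s: 2.1
tcp_pos: [0.6056, -0.0658, 0.2808]
ee_rot: [180.0, 0.1, -0.0]
wrist_force: [-0.3, -1.0, 0.2]
opening: 0.0853
grasp_force: 0.0
2.1 [ 0.6056 -0.0658  0.2808] [ 1.7998e+02  6.0000e-02 -1.0000e-02] F [-0.3 -1.   0.2] op 0.0853 g 0.0
```

View pics/w1.png

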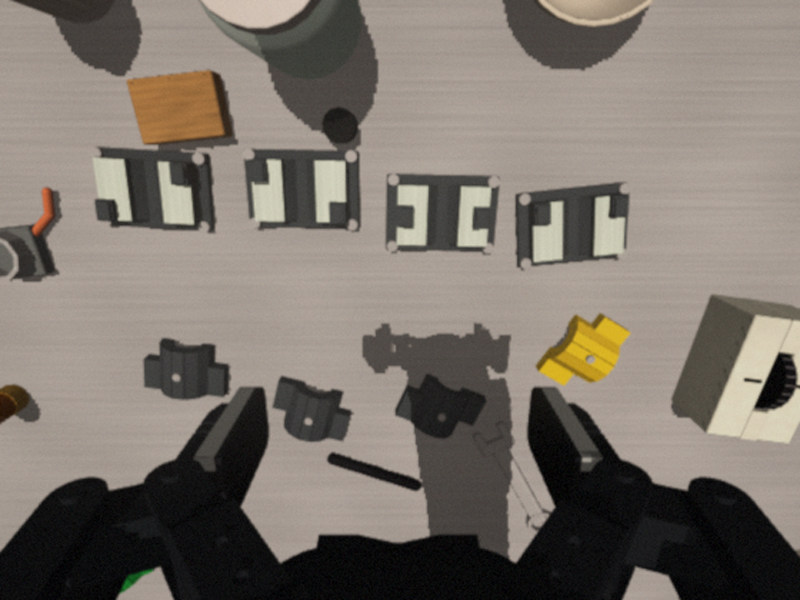

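The wrist view shows, by teeth, left to right: base c (155,190), b (302,190), a (442,213), d (572,225, teeth to +x). The caps are at (187,370), (312,408) and (440,405). They need a closer, brightened crop to tell them apart; green and yellow are excluded by colour.

Run:
```python
import cv2,numpy as np
im=cv2.imread("w1.png")
c=im[225:320,90:350]; c=(255*(c/255.)**.45).astype(np.uint8)
cv2.imwrite("pics/w1c.png",cv2.resize(c,(800,292),interpolation=cv2.INTER_CUBIC))
```

```text
(no output)
```

View pics/w1c.png

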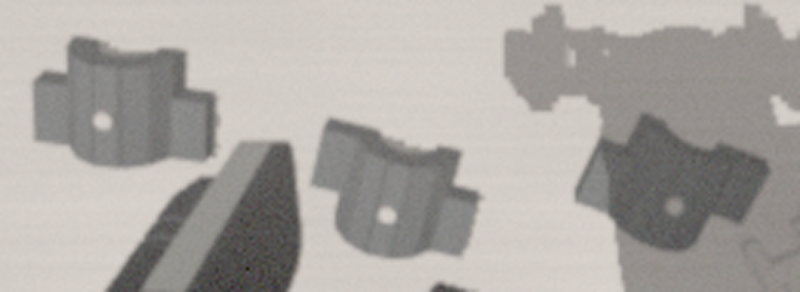

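Ears tell: left cap has both ears at −x, so it is **d**. The middle cap has +y/+x and −y/−x ears, so it is **c**. The right one has +y/−x and −y/+x ears, so it is **b**. Cap a is absent. Next I measure the bases and rough cap centres.

```bash
cat >> h.py <<'E'
def rect(p,m,z):
    """min-area rectangle of mask m projected on plane z: centre(m), sides(mm), yaw of short side nearest x"""
    c=max(cv2.findContours(m.astype(np.uint8),0,1)[0],key=cv2.contourArea) if not isinstance(m,np.ndarray) or m.ndim==2 else m
    P=np.array([cast(p,q,z)[:2] for q in c.reshape(-1,2)],np.float32)*1000
    (cx,cy),(a,b),t=cv2.minAreaRect(P)
    if a>b: a,b,t=b,a,t+90
    t=(t+90)%180-90   # direction of short side
    return np.round([cx,cy,a,b,t],1)
def bases(p,im):
    hsv=cv2.cvtColor(im,cv2.COLOR_BGR2HSV); m=((hsv[...,1]<60)&(hsv[...,2]>165)).astype(np.uint8)
    cs=[c for c in cv2.findContours(m,0,1)[0] if 60<cv2.contourArea(c)<6000]; 
    return cs
E
python3 - <<'E'
from h import *
import pickle
p=pickle.load(open("w1.pkl","rb")); im=cv2.imread("w1.png")
print("px",im[145,110],im[130,82], im[145,100])
cs=bases(p,im)
for c in cs: print(np.round(c.reshape(-1,2).mean(0)),cv2.contourArea(c))
for name,u in dict(c=155,b=302,a=442,d=572).items():
    sel=[c for c in cs if abs(c.reshape(-1,2)[:,0].mean()-u*.7)<50 and 95<c.reshape(-1,2)[:,1].mean()<190]
    print(name,len(sel),rect(p,np.concatenate(sel)[:,None] if 0 else np.concatenate(sel),.022))
for k,(u,v) in dict(d=(103,121),c=(387,215),b=(675,207)).items(): print(k,cast(p,(90+u*260/800,225+v*95/292),.026))
print(sensors.observe()["joints"].round(1))
E
```

```text
px [61 66 65] [177 200 201] [51 53 55]
[105. 414.] 103.0
[454. 410.] 352.5
[362. 384.] 68.5
[202. 383.] 132.5
[362. 363.] 169.5
[543. 351.] 387.5
[366. 343.] 193.5
[373. 334.] 266.0
[226. 347.] 3978.5
[ 25. 326.] 702.5
[305. 229.] 82.5
[130. 230.] 193.0
[121. 137.] 570.0
[230. 132.] 638.5
[196. 103.] 120.0
[27. 94.] 142.5
[45. 86.] 469.5
[14. 58.] 193.0
[107.  49.] 87.5
[183.  70.] 1800.0
[451.  35.] 68.5
[317.  24.] 126.5
[302.  11.] 588.0
[415.   7.] 500.5
[178.   6.] 934.0
c 1 [647.6 125.   24.9  49.9  86.7]
b 2 [671.3  16.2  56.4  92.8 -39.9]Traceback (most recent call last):
  File "<stdin>", line 9, in <module>
ValueError: need at least one array to concatenate
```

Run:
```python
from h import *
import pickle
p=pickle.load(open("w1.pkl","rb")); im=cv2.imread("w1.png").astype(int)
print("table",im[200,250],im[100,240], "patch",im[155,290],im[158,428],im[133,125])
b,g,r=im[...,0],im[...,1],im[...,2]
m=((g-b>8)&(g>=r-4)&(g>120)).astype(np.uint8); m[:100]=0;m[195:]=0;m[:,460:]=0
cs=[c for c in cv2.findContours(m,0,1)[0] if cv2.contourArea(c)>60]
for c in cs: print(np.round(c.reshape(-1,2).mean(0)),cv2.contourArea(c))
for name,u in dict(c=150,b=300,a=442,d=576).items():
    sel=[c for c in cs if abs(c.reshape(-1,2)[:,0].mean()-u*.7)<50]
    if sel: print(name,len(sel),rect(p,np.concatenate(sel),.022))
for k,(u,v) in dict(d=(103,121),c=(387,215),b=(675,207)).items(): print(k,cast(p,(90+u*260/800,225+v*95/292),.026))
print(sensors.observe()["joints"].round(1))
```

```text
table [146 156 167] [55 58 62] patch [160 181 180] [184 205 208] [184 204 206]
[385. 163.] 616.0
[425. 159.] 641.0
[331. 151.] 664.5
[289. 150.] 666.5
[121. 136.] 657.5
[230. 132.] 727.0
[188. 134.] 676.0
[ 80. 131.] 705.5
c 2 [649.4 152.   52.4  80.3  -3.5]
b 2 [649.4  19.6  52.9  80.1  -1.1]
a 2 [ 628.5 -104.9   52.5   80.9   -1.3]
d 2 [ 617.3 -225.1   52.6   80.3    6.1]
d [0.47207276 0.14971281 0.026     ]
c [0.42256529 0.02430497 0.026     ]
b [ 0.42687732 -0.11057385  0.026     ]
[ 26.1  18.6 -31.   80.5   9.5  83.6 -94.8]
```

```bash
python3 -m pendant '1 0 0 0 0 0 0.952;1 0 0 0 0 0 0.952;1 0 0 0 0 0 0.952;1 0 0 0 0 0 0.952;1 0 0 0 0 0 0.952;1 0 0 0 0 0 0.952;1 0 0 0 0 0 0.952;1 0 0 0 0 0 0.952;1 0 0 0 0 0 0.952;1 0 0 0 0 0 0.952;1 0 0 0 0 0 0.952' ; python3 -m pendant '1 -0.173 0.107 0.089 0 0 0; 1 -0.173 0.107 0.089 0 0 0; 1 -0.173 0.107 0.089 0 0 0; 1 -0.173 0.107 0.089 0 0 0; 1 -0.173 0.107 0.089 0 0 0;1 0 0 0 0 0 0;1 0 0 0 0 0 0'
python3 - <<'E'
from h import *
import pickle
st(); print(sensors.observe()["joints"].round(1)); p=camera_params("wrist"); im=capture("wrist")[:,:,::-1]; pickle.dump(p,open("w2.pkl","wb")); cv2.imwrite("w2.png",im)
cv2.imwrite("pics/w2.png",cv2.resize((255*(im/255.)**.6).astype(np.uint8),(800,600),interpolation=cv2.INTER_CUBIC))
E
```

```text
time_s: 3.52
tcp_pos: [0.6012, -0.0711, 0.253]
ee_rot: [176.9, 1.6, -71.1]
wrist_force: [0.2, -0.0, -2.7]
opening: 0.0856
grasp_force: 0.0
time_s: 4.4
tcp_pos: [0.4785, 0.0422, 0.1617]
ee_rot: [175.4, 2.7, -69.7]
wrist_force: [-0.6, -1.0, 0.7]
opening: 0.0853
grasp_force: 0.0
4.4 [0.4785 0.0422 0.1617] [175.36   2.67 -69.72] F [-0.6 -1.   0.7] op 0.0853 g 0.0
[ -73.7   20.2   76.8  108.7  -21.1   73.3 -149.1]
```

View pics/w2.png

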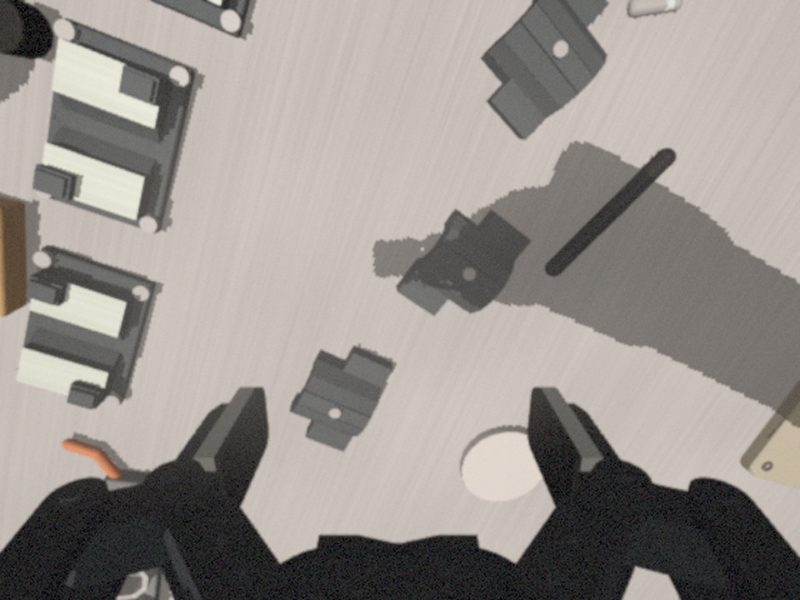

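The cap d view is clear, but joint 7 hit its limit, so yaw must go to +90 instead. Turning back.

```bash
python3 -m pendant '1 0 0 -0.04 0 0 -1;1 0 0 -0.04 0 0 -1;1 0 0 -0.04 0 0 -1;1 0 0 -0.04 0 0 -1;1 0 0 -0.04 0 0 -1;1 0 0 -0.04 0 0 -1;1 0 0 -0.04 0 0 -1;1 0 0 -0.04 0 0 -1;1 0 0 0 0 0 -1;1 0 0 0 0 0 -1;1 0 0 0 0 0 0'
python3 - <<'E'
from h import *
st(); print(sensors.observe()["joints"].round(1)); delta([.5,.05,.25],90)
E
```

```text
time_s: 5.82
tcp_pos: [0.4861, 0.0407, 0.2414]
ee_rot: [-177.7, 4.8, 16.3]
wrist_force: [-0.3, -0.7, 0.5]
opening: 0.0854
grasp_force: 0.0
5.83 [0.4861 0.0407 0.2414] [-177.66    4.79   16.32] F [-0.3 -0.7  0.5] op 0.0854 g 0.0
[-66.5   7.   63.  101.4  -7.6  80.7 -75.6]
shift [ 0.061 -0.022 -0.039] turn [-0.592  0.303 -8.578]
```

```bash
python3 -m pendant '1 0.01 0 0 -0.59 0.3 0;1 0.01 0 0 0 0 -0.95;1 0.01 0 0 0 0 -0.95;1 0 0 0 0 0 -0.95;1 0 0 0 0 0 -0.95;1 0 0 0 0 0 -0.95;1 0 0 0 0 0 -0.95;1 0 0 0 0 0 -0.95;1 0 0 0 0 0 -0.95;1 0 0 0 0 0 -0.95;1 0 0 0 0 0 0'
python3 - <<'E'
from h import *
st(); print(sensors.observe()["joints"].round(1)); delta([.5,.07,.25],90)
E
```

```text
time_s: 7.2
tcp_pos: [0.4928, 0.044, 0.2405]
ee_rot: [-178.6, 3.3, 89.8]
wrist_force: [0.6, 0.5, 0.0]
opening: 0.0852
grasp_force: 0.0
7.2 [0.4928 0.044  0.2405] [-178.61    3.28   89.82] F [0.6 0.5 0. ] op 0.0852 g 0.0
[-68.5   3.   59.  103.2   0.4  77.2  -9.8]
shift [ 0.102  0.027 -0.045] turn [-0.162  0.381 -0.025]
```

```bash
python3 -m pendant '1 0 0 0 -0.16 0.38 -0.02;1 0.135 -0.028 0.134 0 0 0;1 0.135 -0.028 0.134 0 0 0;1 0.135 -0.028 0.134 0 0 0;1 0 0 0 0 0 0;1 0 0 0 0 0 0' >/dev/null
python3 - <<'E'
from h import *
import pickle
st(); print(sensors.observe()["joints"].round(1)); p=camera_params("wrist"); im=capture("wrist")[:,:,::-1]; pickle.dump(p,open("w3.pkl","wb")); cv2.imwrite("w3.png",im)
cv2.imwrite("pics/w3.png",cv2.resize((255*(im/255.)**.6).astype(np.uint8),(800,600),interpolation=cv2.INTER_CUBIC))
E
```

```text
7.95 [0.4715 0.1452 0.1402] [-1.7998e+02  4.0000e-02  9.0030e+01] F [-0.1  0.4  0.2] op 0.0855 g 0.0
[-72.4   8.6  54.5 112.   -7.8  63.2 -14.6]
```

View pics/w3.png

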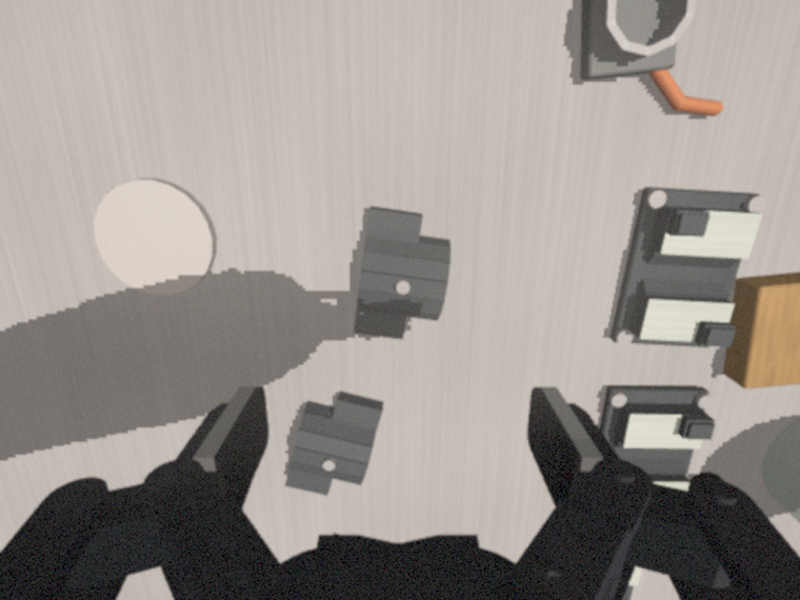

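Cap d is at (403,280), both ears toward −x (left), as expected; cap c is at (335,440). The edge pixels give the pose.

Run:
```python
from h import *
import pickle
p=pickle.load(open("w3.pkl","rb"))
c=lambda u,v,z:cast(p,(u*.7,v*.7),z)[:2]*1000
def yaw(a,b): d=b-a; return np.degrees(np.arctan2(d[1],d[0])).round(1),np.linalg.norm(d).round(1)
print("d dot",c(403,287,.026)," c dot",c(329,466,.026))
print("d ear edges",yaw(c(367,207,.012),c(421,213,.012)),yaw(c(357,333,.012),c(404,338,.012)), "mids",(c(367,207,.012)+c(357,333,.012))/2)
print("d facets",yaw(c(363,251,.02),c(450,262,.02)),yaw(c(360,271,.026),c(446,283,.026)))
print("c ear edges",yaw(c(340,392,.012),c(382,402,.012)),yaw(c(287,484,.012),c(327,493,.012)),yaw(c(294,431,.026),c(374,450,.026)))
im=cv2.imread("w3.png"); x=(255*(im[135:355,190:340]/255.)**.5).astype(np.uint8)
cv2.imwrite("pics/w3c.png",cv2.resize(x,None,fx=4,fy=4,interpolation=cv2.INTER_CUBIC)[:600] if 0 else cv2.resize(x,(409,600),interpolation=cv2.INTER_CUBIC))
```

```text
d dot [474.73624118 148.27568074]  c dot [425.2755812  21.405528 ]
d ear edges (np.float64(-6.2), np.float64(31.9)) (np.float64(-6.5), np.float64(30.4)) mids [449.56425708 152.96910214]
d facets (np.float64(-7.3), np.float64(51.7)) (np.float64(-8.2), np.float64(50.7))
c ear edges (np.float64(-15.2), np.float64(29.2)) (np.float64(-15.6), np.float64(29.7)) (np.float64(-15.7), np.float64(54.4))
```

View pics/w3c.png

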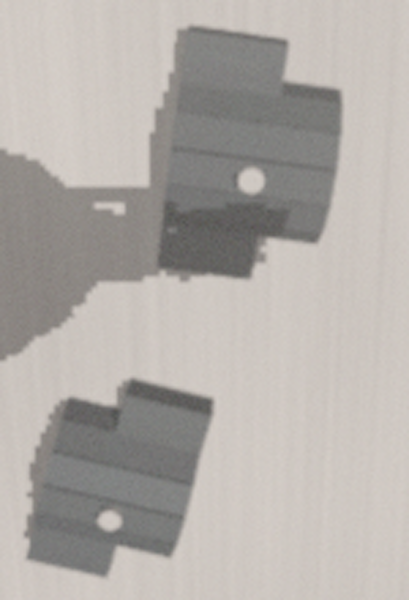

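Cap d is at (0.475, 0.149) with yaw −7°, and the ear length of 32 mm checks out. Cap c is at (0.425, 0.022), yaw −15.5°. Grasping d.

```bash
python3 -m pendant '1 0.015 0.014 0 0 0 0.81;1 0 0 0.183 0 0 0;1 0 0 0.183 0 0 0;1 0 0 0.182 0 0 0;1 0 0 0 0 0 0;-1 0 0 0 0 0 0;-1 0 0 0 0 0 0;-1 0 0 0 0 0 0;-1 0 0 0 0 0 0;-1 0 0 0 0 0 0;-1 0 0 0 0 0 0' 60; python3 -m pendant '-1 0 0 -0.1 0 0 0;-1 0 0 -0.15 0 0 0;-1 0 0 -0.15 0 0 0;-1 0 0 0 0 0 0'
python3 - <<'E'
from h import *
st(); print(sensors.observe()["joints"].round(1)); delta([.6173,-.2251,.10],96)
E
```

```text
time_s: 9.38
tcp_pos: [0.4754, 0.1505, 0.005]
ee_rot: [180.0, -0.1, 83.3]
wrist_force: [-3.2, -1.5, 14.5]
opening: 0.0508
grasp_force: 60.2
time_s: 9.88
tcp_pos: [0.4758, 0.1508, 0.1054]
ee_rot: [179.9, -0.3, 83.3]
wrist_force: [0.2, 0.5, -5.3]
opening: 0.0504
grasp_force: 66.8
9.88 [0.4758 0.1508 0.1054] [179.87  -0.26  83.33] F [ 0.2  0.5 -5.3] op 0.0504 g 66.8
[-71.9  13.7  55.3 113.5 -13.3  59.1 -17.1]
shift [-1.428  0.737  0.017] turn [ 0.019 -0.028 -1.474]
```

```bash
python3 -m pendant '-1 0 0 0 0 0 -0.74;-1 0 0 0 0 0 -0.74;-1 -0.221 0.058 0 0 0 0;-1 -0.221 0.058 0 0 0 0;-1 -0.221 0.058 0 0 0 0;-1 -0.221 0.058 0 0 0 0;-1 -0.221 0.058 0 0 0 0;-1 -0.221 0.058 0 0 0 0;-1 -0.221 0.058 0 0 0 0;-1 0 0 0 0 0 0;-1 0 0 0 0 0 0' >/dev/null
python3 - <<'E'
from h import *
import pickle
st(); print(sensors.observe()["joints"].round(1)); delta([.6171,-.2236,.06],96.1)
p=camera_params("wrist"); im=capture("wrist")[:,:,::-1]; pickle.dump(p,open("w4.pkl","wb")); cv2.imwrite("w4.png",im)
cv2.imwrite("pics/w4.png",cv2.resize((255*(im/255.)**.6).astype(np.uint8),(800,600),interpolation=cv2.INTER_CUBIC))
E
```

```text
11.25 [ 0.6152 -0.2238  0.1011] [-1.7983e+02 -6.0000e-02  9.6010e+01] F [ 0.3  0.5 -5.2] op 0.051 g 66.8
[-18.6  36.5  49.3  89.3 -29.1  68.   42.4]
shift [-0.     0.008  0.164] turn [-0.019 -0.007 -0.011]
```

View pics/w4.png

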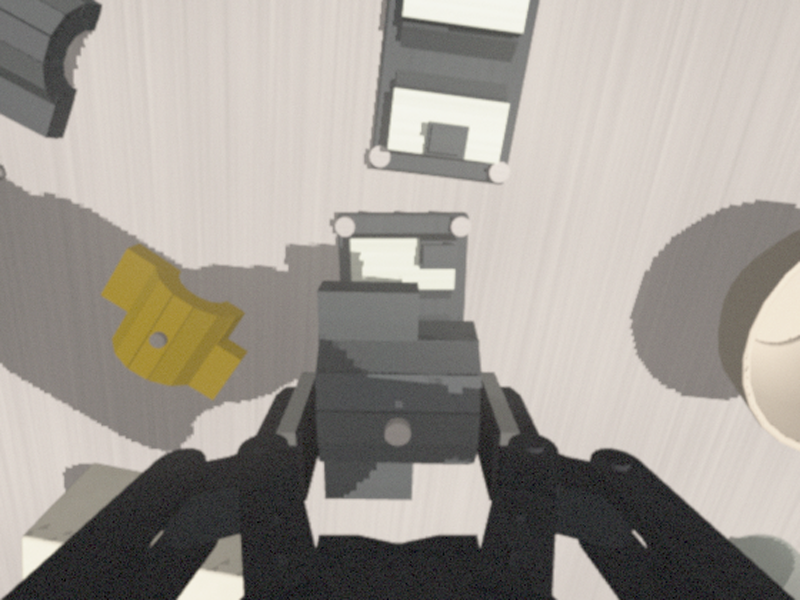

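The held cap d shows its notches at right-top and right-bottom, matching base d's teeth at (440,255). Checking the in-hand offset.

Run:
```python
from h import *
import pickle
p=pickle.load(open("w4.pkl","rb"))
c=lambda u,v,z:cast(p,(u*.7,v*.7),z)
t=np.array([.6152,-.2238,0]);R=Ro.from_euler('z',96.0,degrees=True)
f=lambda q:(R.inv().apply(q-t)*1000).round(1)[:2]
print("dot",f(c(398,433,.122)),"up ear",f(c(320,287,.108)),f(c(418,290,.108)),"low ear",f(c(326,497,.108)),f(c(411,498,.108)))
print("tooth/face edges base: ",c(350,238,.022),c(418,238,.022),c(455,268,.022),c(455,290,.022))
```

```text
dot [-2.7 -0.4] up ear [40.6 23.9] [39.6 -6.5] low ear [-40.  26.] [-40.3  -5.2]
tooth/face edges base:  [ 0.58782448 -0.18729681  0.022     ] [ 0.62095032 -0.18377582  0.022     ] [ 0.64115492 -0.19686653  0.022     ] [ 0.64282652 -0.20828826  0.022     ]
```

```bash
python3 -m pendant '-1 -0.004 0.008 0.08 0 0 0;-1 0 0 0.08 0 0 0;-1 0 0 0.06 0 0 0;-1 0 0 0.04 0 0 0;-1 0 0 0.02 0 0 0;-1 0 0 0.015 0 0 0;-1 0 0 0.008 0 0 0;-1 0 0 0 0 0 0'
```

```text
time_s: 12.3
tcp_pos: [0.6182, -0.2249, 0.0272]
ee_rot: [-180.0, 0.0, 96.1]
wrist_force: [-0.4, 1.2, -1.8]
opening: 0.051
grasp_force: 67.0
```

```bash
python3 -m pendant '0.5 0 0 0 0 0 0;0.5 0 0 0 0 0 0;0.5 0 0 0 0 0 0;0.5 0 0 -0.1 0 0 0;0.6 0 0 -0.2 0 0 0;1 0 0 -0.1 0 0 0.84;1 0 0 0 0 0 0.84;1 0 0 0 0 0 0.83'
python3 - <<'E'
from h import *
st(); delta([.424,.0225,.12],74.5); p=camera_params("wrist"); im=capture("wrist")[:,:,::-1]; import pickle; pickle.dump(p,open("w5.pkl","wb")); cv2.imwrite("w5.png",im)
E
```

```text
time_s: 13.3
tcp_pos: [0.6183, -0.2249, 0.1274]
ee_rot: [180.0, 0.0, 74.2]
wrist_force: [1.5, -0.5, -0.4]
opening: 0.0853
grasp_force: 0.0
13.3 [ 0.6183 -0.2249  0.1274] [1.7999e+02 2.0000e-02 7.4240e+01] F [ 1.5 -0.5 -0.4] op 0.0853 g 0.0
shift [ 0.741 -1.017  0.029] turn [ 0.001  0.002 -0.03 ]
```

```bash
python3 -m pendant '1 0.1235 -0.1695 0 0 0 0;1 0.1235 -0.1695 0 0 0 0;1 0.1235 -0.1695 0 0 0 0;1 0.1235 -0.1695 0 0 0 0;1 0.1235 -0.1695 0 0 0 0;1 0.1235 -0.1695 0 0 0 0;1 0 0 0 0 0 0;1 0 0 0 0 0 0' >/dev/null
python3 - <<'E'
from h import *
import pickle
st(); print(sensors.observe()["joints"].round(1)); p=camera_params("wrist"); im=capture("wrist")[:,:,::-1]; pickle.dump(p,open("w6.pkl","wb")); cv2.imwrite("w6.png",im)
w5=cv2.imread("w5.png"); B=lambda i:(255*(i/255.)**.6).astype(np.uint8)
cv2.imwrite("pics/w56.png",np.hstack([cv2.resize(B(w5),(400,300),interpolation=cv2.INTER_AREA),cv2.resize(B(im),(400,300),interpolation=cv2.INTER_AREA)]))
E
```

```text
14.35 [ 0.4424 -0.0043  0.1308] [-1.7966e+02  1.0000e-01  7.4400e+01] F [ 0.8 -0.9  0.1] op 0.0851 g 0.0
[-76.3  -4.2  71.  119.5   4.5  62.4 -23.1]
```

View pics/w56.png

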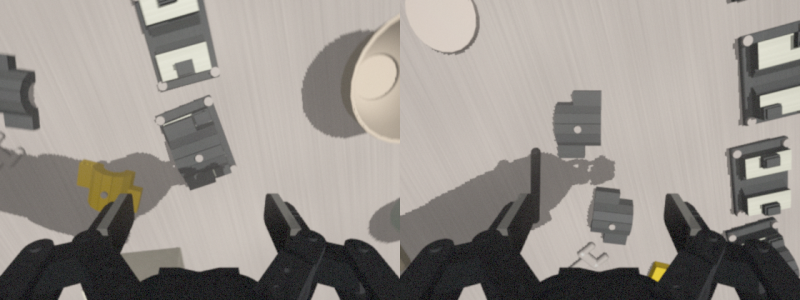

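Left half: cap d sits on base d. Right half: cap c is at (577,125) and cap b at (612,215). I measure the c dot and ears in the raw picture.

Run:
```python
from h import *
import pickle
p=pickle.load(open("w6.pkl","rb"));im=cv2.imread("w6.png")
g=cv2.cvtColor(im,cv2.COLOR_BGR2GRAY)
sub=g[120:230,200:300]; m=(sub<75).astype(np.uint8)
# light dot within dark blob
fill=m.copy(); cs=cv2.findContours(m,cv2.RETR_CCOMP,1); 
for c,h in zip(cs[0],cs[1][0]):
    if cv2.contourArea(c)>3: print("hole" if h[3]>=0 else "out",cv2.contourArea(c),(c.reshape(-1,2).mean(0)+[200,120]).round(1),cv2.minAreaRect(c) if h[3]<0 else "")
for d in [(c.reshape(-1,2).mean(0)+[200,120]) for c,h in zip(cs[0],cs[1][0]) if h[3]>=0 and cv2.contourArea(c)>3]: print(cast(p,d,.026))
for d in dict(b=(297,318)).values(): print("b approx",cast(p,d,.026))
x=(255*(im[115:350,200:340]/255.)**.5).astype(np.uint8); cv2.imwrite("pics/w6c.png",cv2.resize(x,(357,600),interpolation=cv2.INTER_CUBIC))
delta([.424,.0225,.13],74.5)
```

```text
out 132.5 [284.5 226. ] ((84.5, 104.0), (10.0, 27.0), 90.0)
hole 4.0 [277.5 226. ] 
hole 4.0 [286.  225.5] 
hole 10.5 [280.7 224.3] 
hole 5.5 [281.3 221.7] 
out 5432.5 [243.4 191.1] ((40.0, 58.0), (102.0, 80.0), 90.0)
hole 4.0 [246.  225.5] 
hole 5.5 [218.3 224.7] 
hole 120.5 [248.2 181.1] 
[ 0.43690239 -0.01930132  0.026     ]
[ 0.44382577 -0.02074913  0.026     ]
[ 0.43989713 -0.01852976  0.026     ]
[ 0.4409468  -0.01646325  0.026     ]
[ 0.41178841 -0.01190574  0.026     ]
[ 0.38978658 -0.00510453  0.026     ]
[0.42480758 0.02372257 0.026     ]
b approx [ 0.42966536 -0.11197113  0.026     ]
shift [ 0.086 -0.101  0.003] turn [-0.038  0.027 -0.024]
```

View pics/w6c.png

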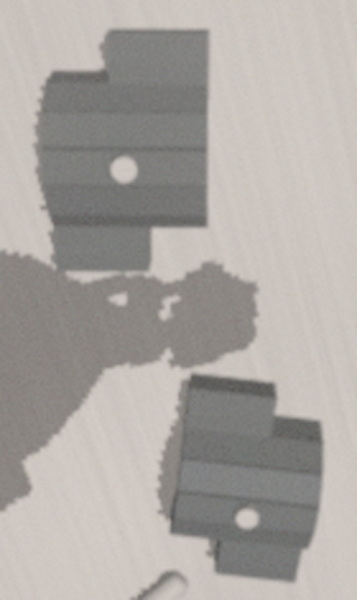

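```bash
python3 - <<'E'
from h import *
import pickle
p=pickle.load(open("w6.pkl","rb")); k=.392
t=np.array([.4424,-.0043,0]);R=Ro.from_euler('z',74.4,degrees=True)
f=lambda u,v:(R.inv().apply(cast(p,(200+u*k,115+v*k),.012)-t)*1000).round(1)[:2]
print(f(107,30),f(209,30),f(53,270),f(150,270))
E
python3 -m pendant '1 0.05 -0.05 0 -0.04 0.03 0;1 0.05 -0.05 0 0 0 0;1 0 0 0 0 0 0'
```

```text
[63.1 29.6] [63.1 -2.2] [-16.8  51. ] [-16.7  17.7]
time_s: 14.78
tcp_pos: [0.4247, 0.0257, 0.1303]
ee_rot: [-180.0, 0.1, 74.3]
wrist_force: [0.4, 0.3, 0.5]
opening: 0.0859
grasp_force: 0.0
```

Cap c is at (0.425, 0.0246); its 80 × 53 mm size checks out. Grasp and lift.

```bash
python3 -m pendant '1 -0.004 0.001 0.17 0 0 0;1 0 0 0.17 0 0 0;1 0 0 0.16 0 0 0;1 0 0 0 0 0 0;-1 0 0 0 0 0 0;-1 0 0 0 0 0 0;-1 0 0 0 0 0 0;-1 0 0 0 0 0 0;-1 0 0 0 0 0 0;-1 0 0 0 0 0 0' 60; python3 -m pendant '-1 0 0 -0.1 0 0 0;-1 0 0 -0.15 0 0 0;-1 0 0 -0.15 0 0 0;-1 0 0 0 0 0 -0.7;-1 0 0 0 0 0 -0.7;-1 0 0 0 0 0 0'
python3 - <<'E'
from h import *
st(); print(sensors.observe()["joints"].round(1)); delta([.6494,.1520,.105],86.5)
E
```

```text
time_s: 16.02
tcp_pos: [0.425, 0.0283, 0.0172]
ee_rot: [-179.8, -0.4, 74.4]
wrist_force: [-3.1, -3.2, 19.1]
opening: 0.0499
grasp_force: 59.0
time_s: 16.77
tcp_pos: [0.42, 0.0311, 0.1026]
ee_rot: [-179.1, -0.6, 86.8]
wrist_force: [-0.1, 0.4, -5.5]
opening: 0.0496
grasp_force: 67.0
16.77 [0.42   0.0311 0.1026] [-179.13   -0.61   86.76] F [-0.1  0.4 -5.5] op 0.0496 g 67.0
[-85.9  -8.1  74.8 123.6   8.2  59.5 -18.7]
shift [ 0.535  0.889 -0.018] turn [-0.102 -0.071  0.031]
```

```bash
python3 -m pendant '-1 0.09 0.148 -0.01 -0.1 -0.07 0.03;-1 0.09 0.148 0 0 0 0;-1 0.09 0.148 0 0 0 0;-1 0.09 0.148 0 0 0 0;-1 0.09 0.148 0 0 0 0;-1 0.09 0.148 0 0 0 0;-1 0 0 0 0 0 0;-1 0 0 0 0 0 0' >/dev/null
python3 - <<'E'
from h import *
import pickle
st(); print(sensors.observe()["joints"].round(1)); delta([.6494,.1520,.105],86.5)
p=camera_params("wrist"); im=capture("wrist")[:,:,::-1]; pickle.dump(p,open("w7.pkl","wb")); cv2.imwrite("w7.png",im)
cv2.imwrite("pics/w7.png",cv2.resize((255*(im/255.)**.6).astype(np.uint8),(800,600),interpolation=cv2.INTER_CUBIC))
E
```

```text
17.77 [0.6175 0.1345 0.107 ] [-1.7916e+02  1.0000e-01  8.6110e+01] F [-1.4 -1.1 -5.3] op 0.0496 g 67.0
[-56.3  36.9  56.4  92.3 -32.3  69.5   3.2]
shift [0.078 0.123 0.006] turn [-0.098  0.012 -0.045]
```

View pics/w7.png

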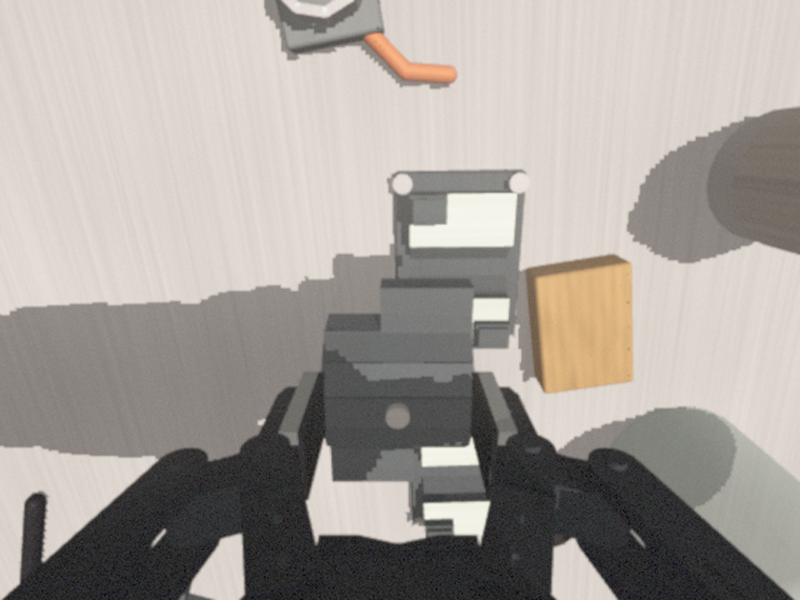

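Cap c is held square, with the base c teeth at (428,208) and (490,335) matching its notches. Checking the in-hand offset.

Run:
```python
from h import *
import pickle
p=pickle.load(open("w7.pkl","rb"))
c=lambda u,v,z:cast(p,(u*.7,v*.7),z)
t=np.array([.6175,.1345,0]);R=Ro.from_euler('z',86.1,degrees=True)
f=lambda q:(R.inv().apply(q-t)*1000).round(1)[:2]
print("dot",f(c(398,415,.116)),"up ear",f(c(382,288,.102)),f(c(473,288,.102)),"low ear",f(c(333,480,.102)),f(c(414,480,.102)))
print("face corners",c(516,194,.022)*1000, c(410,247,.022)*1000, c(512,247,.022)*1000)
print("box left",c(543,391,.022),c(527,268,.022))
Rb=Ro.from_euler('z',-3.5,degrees=True); print("expect",Rb.apply([26,40,0])+[649.4,152,0])
```

```text
dot [-3.8 -0.4] up ear [36.6  5.2] [ 36.8 -25.4] low ear [-42.8  25.4] [-42.4  -6.5]
face corners [677.73560145 190.21160028  22.        ] [624.85717621 167.37972943  22.        ] [676.13848405 164.08702819  22.        ]
box left [0.69447287 0.08058555 0.022     ] [0.68390287 0.15264434 0.022     ]
expect [677.79344634 190.33812991   0.        ]
```

```bash
python3 -m pendant '-1 0.045 0.061 0 -0.098 0.012 -0.045;-1 0.046 0.062 0 0 0 0;-1 0 0 0.1 0 0 0;-1 0 0 0 0 0 0'
python3 - <<'E'
from h import *
delta([.6496,.1550,.039],86.5)
E
```

```text
time_s: 18.32
tcp_pos: [0.6483, 0.1555, 0.0807]
ee_rot: [-179.9, -0.0, 86.5]
wrist_force: [-1.2, -0.4, -5.4]
opening: 0.0497
grasp_force: 67.0
shift [-0.002  0.006  0.167] turn [-0.017 -0.002  0.005]
```

```bash
python3 -m pendant '-1 -0.002 0.006 0.06 0 0 0;-1 0 0 0.05 0 0 0;-1 0 0 0.03 0 0 0;-1 0 0 0.015 0 0 0;-1 0 0 0.01 0 0 0;-1 0 0 0.007 0 0 0;-1 0 0 0 0 0 0'
```

```text
time_s: 19.2
tcp_pos: [0.6518, 0.1552, 0.0396]
ee_rot: [179.9, -0.1, 86.6]
wrist_force: [-1.5, -0.9, -0.9]
opening: 0.0493
grasp_force: 67.5
```

```bash
python3 -m pendant '0.4 0 0 0 0 0 0;0.4 0 0 0 0 0 0;0.4 0 0 0 0 0 0;0.4 0 0 -0.1 0 0 0;0.6 0 0 -0.2 0 0 0;1 -0.139 -0.104 -0.05 0 0 0;1 -0.139 -0.104 0 0 0 0;1 -0.139 -0.104 0 0 0 0;1 -0.139 -0.104 0 0 0 0;1 -0.139 -0.104 0 0 0 0;1 -0.139 -0.104 0 0 0 0;1 -0.139 -0.104 0 0 0 0' >/dev/null;  python3 -m pendant '1 -0.139 -0.104 0 0 0 0.83;1 0 0 0 0 0 0.83;1 0 0 0 0 0 0.83;1 0 0 0 0 0 0;1 0 0 0 0 0 0' >/dev/null
python3 - <<'E'
from h import *
import pickle
st(); print(sensors.observe()["joints"].round(1)); p=camera_params("wrist"); im=capture("wrist")[:,:,::-1]; pickle.dump(p,open("w8.pkl","wb")); cv2.imwrite("w8.png",im)
cv2.imwrite("pics/w8.png",cv2.resize((255*(im/255.)**.6).astype(np.uint8),(800,600),interpolation=cv2.INTER_CUBIC))
E
```

```text
21.32 [ 0.4294 -0.1074  0.1263] [-1.7995e+02 -6.0000e-02  6.5930e+01] F [ 0.   0.2 -0.1] op 0.0852 g 0.0
[-63.4  -4.1  71.7 120.    4.3  61.4 -17.9]
```

View pics/w8.png

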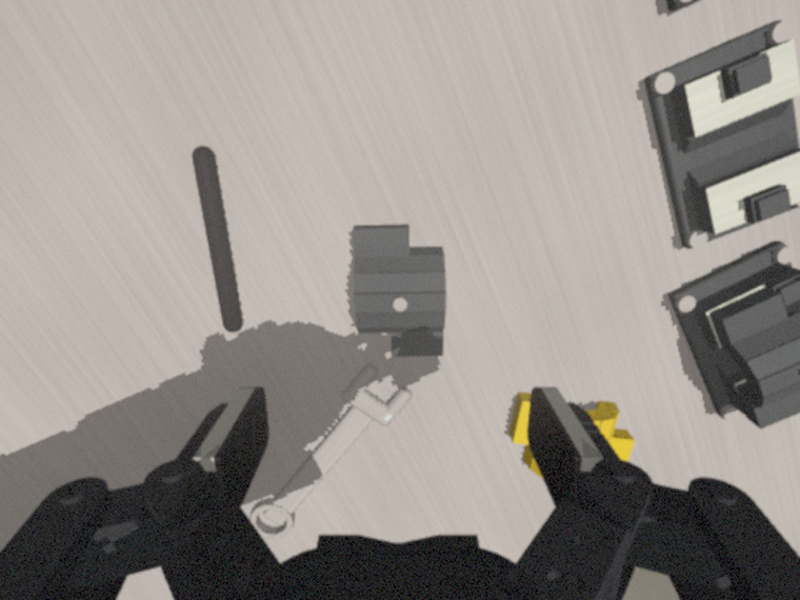

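Cap b is at (400,290) with its ears top-left and bottom-right, yaw about −24°.

Run:
```python
from h import *
import pickle
p=pickle.load(open("w8.pkl","rb"))
c=lambda u,v,z:cast(p,(u*.7,v*.7),z)
q=[c(*a,.012)*1000 for a in((352,229),(408,228),(392,355),(442,355))]
for x in q: print(x.round(1))
d=q[1]-q[0]; print(np.degrees(np.arctan2(d[1],d[0])))
C=(q[0]+q[3])/2; print("centre",C, np.linalg.norm(q[0]-q[3])); delta([C[0]/1000,C[1]/1000,.005],66)
```

```text
[421.  -62.7  12. ]
[450.1 -75.1  12. ]
[ 409.5 -143.3   12. ]
[ 437.8 -155.8   12. ]
-23.013288030905613
centre [ 429.40034237 -109.28577891   12.        ] 94.61179369010469
shift [-0.007  0.004  0.485] turn [-0.006 -0.005 -0.011]
```

```bash
python3 -m pendant '1 -0.007 0.004 0.12 0 0 0;1 0 0 0.12 0 0 0;1 0 0 0.12 0 0 0;1 0 0 0.11 0 0 0;1 0 0 0 0 0 0;1 0 0 0 0 0 0'
```

```text
time_s: 22.12
tcp_pos: [0.43, -0.1095, 0.0097]
ee_rot: [-180.0, -0.1, 65.8]
wrist_force: [-0.8, -0.0, 0.6]
opening: 0.0853
grasp_force: 0.0
```

```bash
python3 -m pendant '-1 0 0 0 0 0 0;-1 0 0 0 0 0 0;-1 0 0 0 0 0 0;-1 0 0 0 0 0 0;-1 0 0 0 0 0 0;-1 0 0 0 0 0 0' 60;python3 -m pendant '-1 0 0 -0.1 0 0 0;-1 0 0 -0.15 0 0 0;-1 0 0 -0.15 0 0 0;-1 0 0 0 0 0 -0.9;-1 0 0 0 0 0 -0.9;-1 0 0 0 0 0 -0.9;-1 0 0 0 0 0 0'
python3 - <<'E'
from h import *
print(sensors.observe()["joints"].round(1)); delta([.6494,.0196,.105],88.9)
E
```

```text
time_s: 22.88
tcp_pos: [0.4301, -0.1088, 0.0098]
ee_rot: [-180.0, -0.2, 65.8]
wrist_force: [-4.9, 2.9, 15.5]
opening: 0.0506
grasp_force: 60.1
time_s: 23.75
tcp_pos: [0.429, -0.109, 0.1085]
ee_rot: [-179.9, -0.1, 89.0]
wrist_force: [-0.2, 0.3, -6.4]
opening: 0.0504
grasp_force: 68.4
[-62.7   1.6  73.8 121.   -2.   58.6  11.2]
shift [0.531 0.872 0.014] turn [-0.007 -0.016  0.006]
```

```bash
python3 -m pendant '-1 0.067 0.109 0 0 0 0;-1 0.067 0.109 0 0 0 0;-1 0.067 0.109 0 0 0 0;-1 0.067 0.109 0 0 0 0;-1 0.067 0.109 0 0 0 0;-1 0.067 0.109 0 0 0 0;-1 0.067 0.109 0 0 0 0;-1 0.067 0.109 0 0 0 0;-1 0 0 0 0 0 0;-1 0 0 0 0 0 0' >/dev/null
python3 - <<'E'
from h import *
import pickle
st(); p=camera_params("wrist"); im=capture("wrist")[:,:,::-1]; pickle.dump(p,open("w9.pkl","wb")); cv2.imwrite("w9.png",im); delta([.6494,.0196,.105],88.9)
cv2.imwrite("pics/w9.png",cv2.resize((255*(im/255.)**.6).astype(np.uint8),(800,600),interpolation=cv2.INTER_CUBIC))
E
```

```text
25.0 [0.6493 0.0205 0.1083] [-1.799e+02 -3.000e-02  8.886e+01] F [ 0.2 -0.4 -6.6] op 0.0505 g 68.4
shift [-0.003  0.001  0.014] turn [-0.009 -0.006 -0.005]
```

View pics/w9.png

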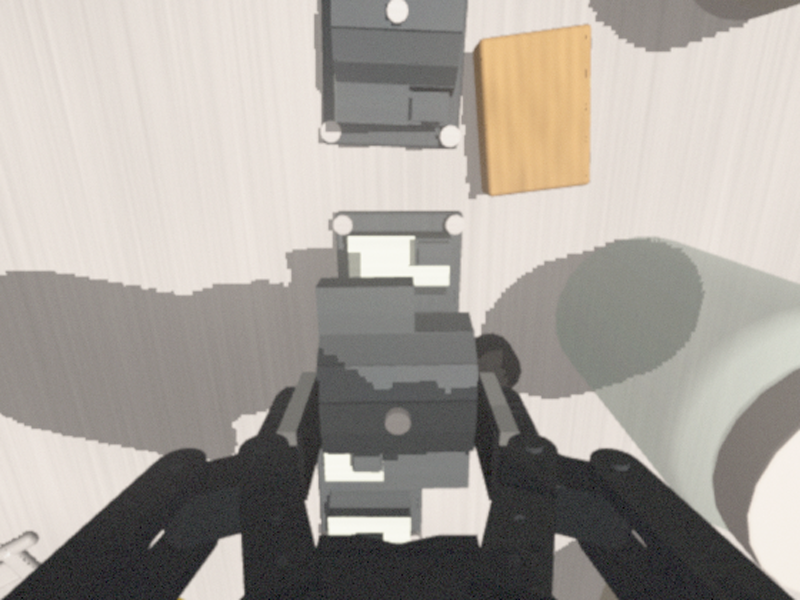

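Cap b is over base b with matching notches, and cap c looks seated (tooth flush at (430,105)). The stopper is at (497,360).

Run:
```python
from h import *
import pickle
p=pickle.load(open("w9.pkl","rb"))
c=lambda u,v,z:cast(p,(u*.7,v*.7),z)
t=np.array([.6493,.0205,0]);R=Ro.from_euler('z',88.9,degrees=True)
f=lambda q:(R.inv().apply(q-t)*1000).round(1)[:2]
z=.1083-.0098+.012
print("up ear",f(c(318,287,z)),f(c(414,287,z)),"low ear",f(c(469,487,z)))
print("face corner",c(348,236,.022)*1000,"expect",Ro.from_euler('z',-1.1,degrees=True).apply([-26,40,0])+[649.4,19.6,0])
print("stopper",c(497,352,.025))
```

```text
up ear [39.2 25.4] [39.3 -5.4] low ear [-39.4 -27. ]
face corner [624.94296994  59.82884995  22.        ] expect [624.17268918  60.09176199   0.        ]
stopper [ 0.70269697 -0.00455433  0.025     ]
```

```bash
python3 -m pendant '-1 -0.003 0 0.08 0 0 0;-1 0 0 0.08 0 0 0;-1 0 0 0.07 0 0 0;-1 0 0 0.04 0 0 0;-1 0 0 0.018 0 0 0;-1 0 0 0.01 0 0 0;-1 0 0 0.008 0 0 0;-1 0 0 0 0 0 0'
```

```text
time_s: 26.05
tcp_pos: [0.65, 0.0203, 0.0326]
ee_rot: [180.0, -0.1, 89.0]
wrist_force: [0.9, -0.3, -6.5]
opening: 0.0501
grasp_force: 68.3
```

```bash
python3 -m pendant '-1 0 0 0.006 0 0 0;-1 0 0 0.006 0 0 0;-1 0 0 0 0 0 0;0.3 0 0 0 0 0 0;0.3 0 0 0 0 0 0;0.3 0 0 0 0 0 0;0.3 0 0 -0.1 0 0 0;0.5 0 0 -0.2 0 0 0;1 0 0 -0.2 0 0 0;1 0 0 0 0 0 0'
python3 - <<'E'
from h import *
delta([.447,.33,.2],90); print(sensors.observe()["joints"].round(1))
for n in("scene","side"): cv2.imwrite(f"{n}1_raw.png",capture(n)[:,:,::-1])
a=cv2.imread("side1_raw.png")[150:330,130:350]; cv2.imwrite("pics/s1.png",cv2.resize(a,(733,600),interpolation=cv2.INTER_CUBIC))
E
```

```text
time_s: 27.3
tcp_pos: [0.652, 0.0195, 0.1585]
ee_rot: [179.7, -0.1, 89.0]
wrist_force: [-0.5, -0.1, -0.0]
opening: 0.0852
grasp_force: 0.0
shift [ 1.228 -0.841 -0.168] turn [ 0.04  -0.014 -0.119]
[-45.   35.4  57.3  87.2 -30.6  73.8  14.9]
```

View pics/s1.png

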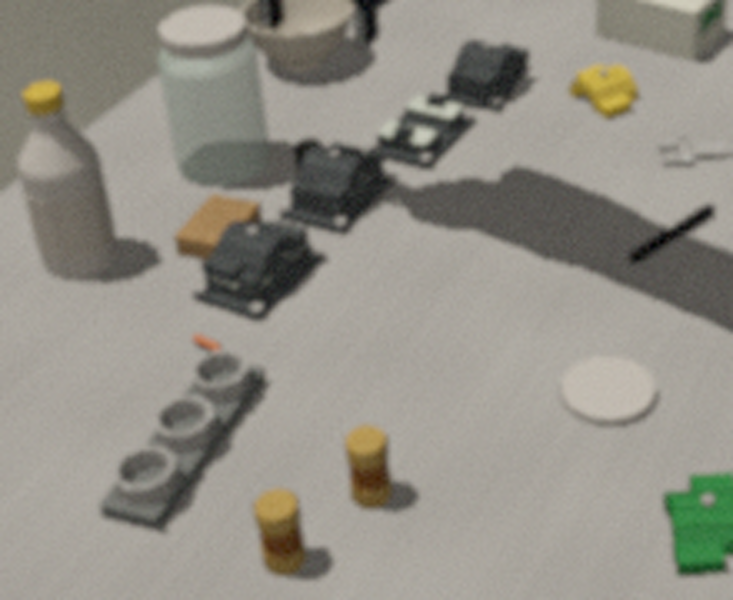

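Side view: caps d, b and c all sit down on their bases and base a is open. The oilers are at (368,465) and (280,530), with manifold rings at (222,370), (187,415) and (145,468). Now the oilers, measured numerically by colour mask.

```bash
python3 -m pendant '1 0.155 -0.065 -0.045 0 0 0;1 0.155 -0.065 -0.045 0 0 0;1 0.155 -0.065 -0.045 0 0 0;1 0.155 -0.065 -0.045 0 0 0;1 0.155 -0.065 -0.045 0 0 0;1 0.155 -0.065 -0.045 0 0 0;1 0.155 -0.065 -0.045 0 0 0;1 0.155 -0.065 -0.045 0 0 0;1 0 0 0 0 0 0;1 0 0 0 0 0 0' >/dev/null
cat >> h.py <<'E'
def masks(im):
    hsv=cv2.cvtColor(im,cv2.COLOR_BGR2HSV).astype(int)
    am=((hsv[...,0]>5)&(hsv[...,0]<32)&(hsv[...,1]>110)&(hsv[...,2]>50)).astype(np.uint8)
    return am,hsv
def uv(p,X):
    return cv2.projectPoints(np.array([X],float),np.array(p["rvec"],float),np.array(p["tvec"],float),np.array([[p["fx"],0,p["cx"]],[0,p["fy"],p["cy"]],[0,0,1.]]),None)[0].ravel()
E
python3 - <<'E'
from h import *
import pickle
st(); print(sensors.observe()["joints"].round(1)); p=camera_params("wrist"); im=capture("wrist")[:,:,::-1].copy(); pickle.dump(p,open("w10.pkl","wb")); cv2.imwrite("w10.png",im)
am,hsv=masks(im)
for c in cv2.findContours(am,0,1)[0]:
    if cv2.contourArea(c)>40: print("amber",cv2.contourArea(c),cv2.boundingRect(c),cast(p,cv2.minEnclosingCircle(c)[0],.03)[:2].round(3))
for X in([.447,.33,.055],[.465,.408,.055],[.594,.289,.03],[.583,.397,.03],[.59,.34,.014]): 
    q=uv(p,X).round(0); print(X,q, im[int(q[1])%420,int(q[0])%560])
E
```

```text
28.65 [0.5253 0.3314 0.2438] [-179.93    0.     88.97] F [-1.  -0.9 -0.3] op 0.0853 g 0.0
[-80.5  28.2  61.9  85.7 -25.   81.1 -18.6]
amber 244.0 (420, 297, 19, 26) [0.719 0.15 ]
amber 152.5 (347, 224, 31, 15) [0.625 0.264]
amber 799.0 (183, 159, 35, 34) [0.437 0.336]
amber 810.0 (198, 89, 36, 30) [0.46  0.412]
[0.447, 0.33, 0.055] [205. 186.] [ 52 126 170]
[0.465, 0.408, 0.055] [216. 109.] [ 57 133 179]
[0.594, 0.289, 0.03] [337. 212.] [ 90  97 100]
[0.583, 0.397, 0.03] [331. 117.] [ 93  98 102]
[0.59, 0.34, 0.014] [333. 167.] [ 92  98 101]
```

Run:
```python
from h import *
import pickle
p=pickle.load(open("w10.pkl","rb")); im=cv2.imread("w10.png"); am,hsv=masks(im); V=hsv[...,2]
R=cv2.Rodrigues(np.array(p["rvec"]))[0]; print("cam",(-R.T@np.array(p["tvec"])).round(3))
for x,y,w,h in((183,159,35,34),(198,89,36,30)):
    s=V[y:y+h,x:x+w]; 
    for th in(140,160):
        m=((s>th)&(am[y:y+h,x:x+w]>0)).astype(np.uint8); c=max(cv2.findContours(m,0,1)[0],key=cv2.contourArea)
        P=np.array([cast(p,q+[x,y],.055)[:2] for q in c.reshape(-1,2)],np.float32)*1000
        print(th,cv2.contourArea(c),cv2.minEnclosingCircle(P),cv2.fitEllipse(P))
print("row profile across manifold v=190:",V[190,290:400:3]); print("col u=333",V[90:260:4,333])
```

```text
cam [0.527 0.414 0.386]
140 377.5 ((437.9387512207031, 337.06036376953125), 13.400933265686035) ((438.6038513183594, 338.5849914550781), (21.376325607299805, 27.017494201660156), 66.90768432617188)
160 338.0 ((437.86712646484375, 337.1610412597656), 12.806014060974121) ((438.3805236816406, 338.6327819824219), (19.939403533935547, 25.95939826965332), 66.80850982666016)
140 578.5 ((461.8948059082031, 413.0140380859375), 13.491765975952148) ((461.9190368652344, 412.9214172363281), (25.99197769165039, 26.14655303955078), 86.52058410644531)
160 530.0 ((461.8284912109375, 412.8919372558594), 13.052770614624023) ((461.8484191894531, 412.9331359863281), (24.881881713867188, 25.052814483642578), 78.48580169677734)
row profile across manifold v=190: [159 154 153 152 155 155 155  78  62  99 100 100  97  75  62  67  78  80
  94  98  99 153 148 150 154 150 156 146 155 153 148 150 152 156 151 153
 154]
col u=333 [105 172  58  96 107 105 106 106 106  93 150 118 104 100 166  83 100 102
 103  99 100  96  71 150  99  60 156 101  99  97  99  98  91  80 154 151
 158 156 154 159 157 158 155]
```

Run:
```python
from h import *
import pickle
p=pickle.load(open("w10.pkl","rb")); im=cv2.imread("w10.png"); am,hsv=masks(im); V=hsv[...,2]
m=((V<128)&(hsv[...,1]<60)).astype(np.uint8); m[:,:285]=0; m[:,400:]=0; m[250:]=0
c=max(cv2.findContours(m,0,1)[0],key=cv2.contourArea); print(cv2.contourArea(c),cv2.boundingRect(c),"rect.014",rect(p,c,.014))
f=np.zeros_like(m); cv2.drawContours(f,[c],-1,1,-1); f=cv2.erode(f,np.ones((3,3)))
b=((V>118)&(f>0)).astype(np.uint8)
for q in cv2.findContours(b,0,1)[0]:
    if len(q)>8:
        P=np.array([cast(p,z,.03)[:2] for z in q.reshape(-1,2)],np.float32)*1000
        (e,r)=cv2.minEnclosingCircle(P); print("bright",len(q),cv2.boundingRect(q),np.round(e,1),round(r,1))
k=np.argwhere(b)[:,::-1]; P=np.array([cast(p,z,.03)[:2] for z in k.astype(float)])*1000; print(len(P),P.min(0),P.max(0)); np.save("rim.npy",P)
for row in f[75:240:6,300:365]*0+V[75:240:6,300:365]: print(''.join('#' if a<85 else '+' if a<112 else 'o' if a<128 else 'O' for a in row))
```

```text
2638.5 (299, 84, 55, 144) rect.014 [582.  346.2  56.3 164.6   6.2]Traceback (most recent call last):
  File "<stdin>", line 12, in <module>
    return umr_minimum(a, axis, None, out, keepdims, initial, where)
ValueError: zero-size array to reduction operation minimum which has no identity
```

Run:
```python
from h import *
import pickle
from scipy.optimize import least_squares
p=pickle.load(open("w10.pkl","rb")); im=cv2.imread("w10.png"); am,hsv=masks(im); V=hsv[...,2]
t=np.radians(6.2); C=np.array([587,346.2]); ax=np.array([-np.sin(t),np.cos(t)])
ys,xs=np.where((V>112)&(am==0)); 
P=np.array([cast(p,(float(x),float(y)),.03)[:2] for x,y in zip(xs,ys)])*1000
for s in(-55,0,55):
    c0=C+s*ax; c=c0.copy()
    for _ in range(5):
        d=np.linalg.norm(P-c,axis=1); Q=P[(d>14.5)&(d<23.5)]; Q=Q[np.abs((Q-C)@[np.cos(t),np.sin(t)])<22]
        c=least_squares(lambda k:np.linalg.norm(Q-k,axis=1)-19,c,loss='soft_l1').x
    print(s,c0.round(1),c.round(1),len(Q), "px",uv(p,[c[0]/1e3,c[1]/1e3,.03]).round(0))
for v in range(80,236,4): print(''.join('#' if a<85 else '+' if a<112 else 'o' if a<128 else 'O' for a in V[v,296:362]))
```

```text
-55 [592.9 291.5] [593.5 291. ] 444 px [337. 210.]
0 [587.  346.2] [587.7 346.1] 492 px [334. 164.]
55 [581.1 400.9] [581.8 401. ] 586 px [330. 113.]
OOOOOOOOOOOOOOOOOOOOOOOOOOOOOOOOOOOOOOOOOOOOOOOOOOOOOOOOOOOOOOOOOO
OOOOOOOOOOOOOOOOOOOOOOOOOOOOOOOOOOOOOOOOOOOOOOOOoOOOOOOOOOOOOOOOOO
OOOOOOOOOOOOOOOOOoooo+++++++++++++++++++++++++++++oOOOOOOOOOOOOOOO
OOOOO+#####+++++++++++++++++++oOOOOOOOOoo++++++++++oOOOOOOOOOOOOOO
OOOOOO+####+++++++++++oOOOOOOOOOooooOOOOOOOOOOOOo++oOOOOOOOOOOOOOO
OOOOOO+#####++####+OOOOOOo++++##+#+##########OOOOOOoOOOOOOOOOOOOOO
OOOOOO##########+OOOOO++++++++++++++++++########+OOOOOOOOOOOOOOOOO
OOOOO+########oOOOOo++++++++++++++++++++++#######+OOOOOOOOOOOOOOOO
OOOO+#########oOOOo++++++++++++++++++++++++#######OOOOOOOOOOOOOOOO
OOO###########+OOOO++++++++++++++++++++++++#######oOOOOOOOOOOOOOOO
OOOOO##########OOOOo+++++++++++++++++++++#######OOOOOOOOOOOOOOOOOO
OOOOO+##########+OOOOOo++++++++++++++++######+OOOOO++OOOOOOOOOOOOO
OOOOOOO+############oOOOOOo+++++++#####+OOOOOOOOo++++OOOOOOOOOOOOO
OOOOOOOO#######++#######+ooOOOOOOOOOOOOOOo+++++++++++oOOOOOOOOOOOO
OOOOOOOOOO##
[... 962 characters left out ...]
##+++o+++#####++++++oOOOOOOOOO
OOOOOOOOOOOOOOO#####++#######+oOOOOOOOOOoooOoOOOOOOOO++++OOOOOOOOO
OOOOOOOOOOOOO+############+OOOOo++++++++++++++#####+OOOOOOOOOOOOOO
OOOOOOOOOOOOO###########oOOOo+++++++++++++++++++#######OOOOOOOOOOO
OOOOOOOOOOOOO+########+OOOO+++++++++++++++++++++#######+OOOOOOOOOO
OOOOOOOOOOOOOo+########oOOO++++++++++++++++++++########+OOOOOOOOOO
OOOOOOOOOOOOOOOOo######+OOOo+++++++++++++++++########oOOOOOOOOOOOO
OOOOOOOOOOOOOOOOO+########oOOOo+##################oOOOO+++OOOOOOOO
OOOOOOOOOOOOOOOOOO+####++++++oOOOOOOOOOOOOOOOOOOOOOooOOOOOOOOOOOOO
OOOOOOOOOOOOOOOOOOOOOOOOOOOOOOOOOOOOOOOOOOOOOOOOOOOoo+oOOOOOOOOOOO
OOOOOOOOOOOOOOOOOOOOOOOOOOOOOOOOOOOOOOOOOOOOOOOOOOOOOOOOo+OOOOOOOO
```

Rings fit at (593.5, 291), (587.7, 346) and (581.8, 401) mm, with the 55 mm spacing confirmed. Oilers are at (438, 337) and (462, 413). Grasping oiler 1.

```bash
python3 -m pendant '1 0.011 -0.175 0 0 0 0;1 0.011 -0.174 0 0 0 0;1 0 0 0.16 0 0 0;1 0 0 0.16 0 0 0;1 0 0 0.16 0 0 0;1 0 0 0.1 0 0 0;1 0 0 0 0 0 0;1 0 0 0 0 0 0'
python3 - <<'E'
from h import *
print(sensors.observe()["joints"].round(1)); p=camera_params("wrist"); im=capture("wrist")[:,:,::-1].copy(); am,hsv=masks(im)
delta([.438,.337,.022])
for c in cv2.findContours(am,0,1)[0]:
    if cv2.contourArea(c)>100:
        x,y,w,h=cv2.boundingRect(c); f=np.zeros(am.shape,np.uint8); cv2.drawContours(f,[c],-1,1,-1); print(x,y,w,h,uv(p,[.438,.337,.055]).round(0))
        for th in(140,170):
            m=((hsv[...,2]>th)&(f>0)).astype(np.uint8); cc=cv2.findContours(m,0,1)[0]
            if cc:
                c2=max(cc,key=cv2.contourArea); P=np.array([cast(p,q,.055)[:2] for q in c2.reshape(-1,2)],np.float32)*1000; print(th,[np.round(a,1) for a in cv2.minEnclosingCircle(P)])
E
```

```text
time_s: 29.7
tcp_pos: [0.4391, 0.3389, 0.1009]
ee_rot: [180.0, -0.1, 88.9]
wrist_force: [-0.2, 0.4, 0.0]
opening: 0.0855
grasp_force: 0.0
[-90.7  26.7  60.2 105.7 -26.2  62.7 -21.8]
shift [-0.01  -0.004  0.317] turn [ 0.005 -0.017 -0.   ]
488 298 38 15 [276. 240.]
140 [array([596.4, 285.1]), np.float64(14.0)]
170 [array([596.6, 285.5]), np.float64(13.8)]
254 197 45 62 [276. 240.]
140 [array([438.2, 341.2]), np.float64(12.5)]
170 [array([438.2, 341.6]), np.float64(11.9)]
288 90 53 52 [276. 240.]
140 [array([461.9, 413. ]), np.float64(13.6)]
170 [array([461.8, 412.9]), np.float64(13.3)]
```

```bash
python3 -m pendant '1 -0.005 -0.004 0.11 0 0 0;1 0 0 0.11 0 0 0;1 0 0 0.09 0 0 0;1 0 0 0 0 0 0;-1 0 0 0 0 0 0;-1 0 0 0 0 0 0;-1 0 0 0 0 0 0;-1 0 0 0 0 0 0;-1 0 0 0 0 0 0;-1 0 0 0 0 0 0;-1 0 0 0 0 0 0;-1 0 0 0 0 0 0' 30; python3 -m pendant '-1 0 0 -0.15 0 0 0;-1 0 0 -0.16 0 0 0;-1 0 0 0 0 0 0'
python3 - <<'E'
from h import *
delta([.5935,.291,.10],90)
E
```

```text
time_s: 31.25
tcp_pos: [0.4374, 0.3387, 0.0231]
ee_rot: [-180.0, -0.1, 89.0]
wrist_force: [-1.2, -0.1, 7.2]
opening: 0.0291
grasp_force: 29.4
time_s: 31.62
tcp_pos: [0.4385, 0.3391, 0.1025]
ee_rot: [179.9, -0.3, 89.0]
wrist_force: [0.2, 0.6, -0.8]
opening: 0.029
grasp_force: 30.1
shift [-0.182  0.623  0.01 ] turn [ 0.015 -0.034 -0.118]
```

```bash
python3 -m pendant '-1 -0.036 0.125 0 0 0 0;-1 -0.036 0.125 0 0 0 0;-1 -0.036 0.125 0 0 0 0;-1 -0.036 0.125 0 0 0 0;-1 -0.038 0.123 0 0 0 0;-1 0 0 0 0 0 0;-1 0 0 0 0 0 0'
python3 - <<'E'
from h import *
import pickle
p=camera_params("wrist"); im=capture("wrist")[:,:,::-1].copy(); pickle.dump(p,open("w11.pkl","wb")); cv2.imwrite("w11.png",im); am,hsv=masks(im)
s=sensors.observe(); zt=s["tcp_pos"][2]-.0231+.055; delta([.5935,.291,.0371])
print("proj axis top",uv(p,list(s["tcp_pos"][:2])+[zt]).round(1))
for c in cv2.findContours(am,0,1)[0]:
    if cv2.contourArea(c)>100: print(cv2.boundingRect(c),cv2.contourArea(c))
V=hsv[...,2]
# refit rings 1,2 rims visible
ys,xs=np.where((V>112)&(am==0)); P=np.array([cast(p,(float(x),float(y)),.03)[:2] for x,y in zip(xs,ys)])*1000
from scipy.optimize import least_squares
for c in([593.5,291.],[587.7,346.],[581.8,401.]):
    c=np.array(c);c0=c.copy()
    for _ in range(6):
        d=np.linalg.norm(P-c,axis=1); Q=P[(d>15)&(d<23)&(P[:,0]-c0[0]<15)&(P[:,1]-c0[1]>-10)]
        c=least_squares(lambda k:np.linalg.norm(Q-k,axis=1)-19,c,loss='soft_l1').x
    print(c0,c.round(1),len(Q),uv(p,[c0[0]/1e3,c0[1]/1e3,.03]).round(0))
for v in range(150,410,5): print(v,''.join('A' if am[v,u] else '#' if V[v,u]<60 else '+' if V[v,u]<112 else 'o' if V[v,u]<135 else ' ' for u in range(200,360,2)))
E
```

```text
time_s: 32.5
tcp_pos: [0.5914, 0.29, 0.0989]
ee_rot: [-179.9, -0.1, 89.0]
wrist_force: [0.5, 0.1, 0.1]
opening: 0.0291
grasp_force: 30.1
shift [0.002 0.01  0.248] turn [-0.012 -0.01   0.   ]
proj axis top [277.1 313.1]
(391, 397, 21, 23) 237.5
(303, 243, 51, 24) 397.0
(244, 235, 69, 108) 5705.5
(0, 0, 104, 66) 4681.5
[593.5 291. ] [593.  291.5] 492 [281. 223.]
[587.7 346. ] [586.8 348.3] 1004 [271. 144.]
[581.8 401. ] [581. 403.] 1279 [259.  52.]
150                 ++++   ++ooooooooooooooooooo+++++   o                           
155                  +++    ++ooooooooooooooooo++++o   oo                           
160                    ++o    +++oooooooooooo+++++    ooo                           
165                     ++++    o+++++++o++++++o    ooooo                           
170                     ++++++          o+        oooooooo                          
175                      +++oooooo+o         oooooooooooo+                          
180                      +++oooooooooooooooooooooooooooooo                          
185                      ++++ooooooooooooooooooooooooo
[... 3070 characters left out ...]
####################
370 ##################o                                 +###########################
375 ###########################+o                     o+############################
380 #######################################++#######################################
385 ################################################################################
390 ################################################################################
395 ################################################################################
400 ################################################################################
405 ################################################################################
```

```bash
python3 -m pendant '-1 0.003 0.006 0.08 0 0 0;-1 0 0 0.08 0 0 0;-1 0 0 0 0 0 0;-1 0 0 0 0 0 0'
python3 - <<'E'
from h import *
delta([.5931,.2910,.0371])
E
```

```text
time_s: 33.05
tcp_pos: [0.5936, 0.2907, 0.0598]
ee_rot: [-180.0, -0.1, 89.0]
wrist_force: [0.1, 0.2, -0.1]
opening: 0.029
grasp_force: 30.2
shift [ 0.001 -0.002  0.091] turn [-0.002 -0.008  0.   ]
```

```bash
python3 -m pendant '-1 0.001 -0.002 0.03 0 0 0;-1 0 0 0.025 0 0 0;-1 0 0 0.02 0 0 0;-1 0 0 0.01 0 0 0;-1 0 0 0.006 0 0 0;-1 0 0 0 0 0 0'
```

```text
time_s: 33.8
tcp_pos: [0.5932, 0.2913, 0.0373]
ee_rot: [-180.0, -0.1, 89.0]
wrist_force: [0.1, 1.1, 0.3]
opening: 0.0293
grasp_force: 30.2
```

```bash
python3 -m pendant '0.4 0 0 0 0 0 0;0.4 0 0 0 0 0 0;0.4 0 0 0 0 0 0;0.4 0 0 -0.12 0 0 0;0.6 0 0 -0.16 0 0 0;1 0 0 -0.16 0 0 0;1 0.12 -0.133 0 0 0 0;1 0.12 -0.133 0 0 0 0;1 0.12 -0.133 0 0 0 0;1 0.119 -0.134 0 0 0 0;1 0 0 0 0 0 0;1 0 0 0 0 0 0'
python3 - <<'E'
from h import *
print(sensors.observe()["joints"].round(1)); p=camera_params("wrist"); im=capture("wrist")[:,:,::-1].copy(); cv2.imwrite("w12.png",im);am,hsv=masks(im)
delta([.462,.413,.0231])
for c in cv2.findContours(am,0,1)[0]:
    if cv2.contourArea(c)>100:
        x,y,w,h=cv2.boundingRect(c); f=np.zeros(am.shape,np.uint8); cv2.drawContours(f,[c],-1,1,-1); print(x,y,w,h,uv(p,[.462,.413,.055]).round(0),uv(p,[.462,.398,.055]).round(0))
        m=((hsv[...,2]>140)&(f>0)).astype(np.uint8); cc=cv2.findContours(m,0,1)[0]
        if cc:
            c2=max(cc,key=cv2.contourArea)
            for z in(.055,.069): P=np.array([cast(p,q,z)[:2] for q in c2.reshape(-1,2)],np.float32)*1000; print(z,[np.round(a,1) for a in cv2.minEnclosingCircle(P)])
E
```

```text
time_s: 35.3
tcp_pos: [0.4624, 0.4125, 0.1475]
ee_rot: [180.0, -0.1, 89.0]
wrist_force: [0.7, -1.4, 0.5]
opening: 0.0854
grasp_force: 0.0
[-88.2  31.9  57.9  93.  -28.3  71.  -25.7]
shift [ 0.004 -0.004  0.498] turn [ 0.001 -0.008 -0.   ]
259 181 37 49 [278. 213.] [278. 230.]
0.055 [array([462.1, 413. ]), np.float64(13.4)]
0.069 [array([462.2, 417.9]), np.float64(12.6)]
```

```bash
python3 -m pendant '1 0.003 -0.002 0.13 0 0 0;1 0 0 0.13 0 0 0;1 0 0 0.13 0 0 0;1 0 0 0.107 0 0 0;1 0 0 0 0 0 0;-1 0 0 0 0 0 0;-1 0 0 0 0 0 0;-1 0 0 0 0 0 0;-1 0 0 0 0 0 0;-1 0 0 0 0 0 0;-1 0 0 0 0 0 0;-1 0 0 0 0 0 0' 30; python3 -m pendant '-1 0 0 0 0 0 0;-1 0 0 -0.15 0 0 0;-1 0 0 -0.16 0 0 0;-1 0 0 0 0 0 0'
python3 - <<'E'
from h import *
delta([.5815,.402,.10])
E
```

```text
time_s: 36.85
tcp_pos: [0.4618, 0.4143, 0.024]
ee_rot: [180.0, -0.1, 89.0]
wrist_force: [-1.2, -1.1, 5.9]
opening: 0.0293
grasp_force: 29.5
time_s: 37.35
tcp_pos: [0.463, 0.4148, 0.1037]
ee_rot: [179.8, -0.3, 89.0]
wrist_force: [0.4, -0.1, -1.0]
opening: 0.0291
grasp_force: 30.0
shift [-0.043  0.475  0.016] turn [ 0.018 -0.036 -0.   ]
```

```bash
python3 -m pendant '-1 -0.011 0.119 0 0.01 -0.03 0;-1 -0.011 0.119 0 0 0 0;-1 -0.011 0.119 0 0 0 0;-1 -0.011 0.118 0 0 0 0;-1 0 0 0 0 0 0;-1 0 0 0 0 0 0'
python3 - <<'E'
from h import *
p=camera_params("wrist"); im=capture("wrist")[:,:,::-1].copy(); cv2.imwrite("w13.png",im);am,hsv=masks(im);V=hsv[...,2]
s=sensors.observe(); x,y,z=s["tcp_pos"]; zt=z-.024+.055
print("axis top",uv(p,[x,y,zt]).round(1),"-y edge",uv(p,[x,y-.015,zt]).round(1),"x edges",uv(p,[x-.015,y,zt]).round(1),uv(p,[x+.015,y,zt]).round(1))
for c in cv2.findContours(am,0,1)[0]:
    if cv2.contourArea(c)>1000: print(cv2.boundingRect(c))
for r in([.5815,.402,.03],[.5815,.423,.03],[.5605,.402,.03],[.6025,.402,.03],[.5815,.419,.03]): print(r,uv(p,r).round(1))
for v in range(150,350,5): print(v,''.join('A' if am[v,u] else '#' if V[v,u]<60 else '+' if V[v,u]<112 else 'o' if V[v,u]<135 else ' ' for u in range(200,360,2)))
delta([.5815,.402,.038])
E
```

```text
time_s: 38.1
tcp_pos: [0.5792, 0.4009, 0.0996]
ee_rot: [-179.8, 0.2, 89.0]
wrist_force: [0.3, -0.9, -0.0]
opening: 0.0292
grasp_force: 30.1
axis top [277.  312.2] -y edge [277.6 341.8] x edges [240.5 312.6] [313.4 311.7]
(244, 234, 75, 145)
[0.5815, 0.402, 0.03] [281.6 221.9]
[0.5815, 0.423, 0.03] [281.2 193.4]
[0.5605, 0.402, 0.03] [252.  222.3]
[0.6025, 0.402, 0.03] [311.3 221.5]
[0.5815, 0.419, 0.03] [281.3 199. ]
150                                                                                 
155                                                                                 
160                                                                                 
165                                                                                 
170                                                                                 
175                                              oo+++++++                          
180                          o+++++######++++++++++++oooooo                         
185                      ++++++++++++++oo++oooooooooooooooo                         
[... 2074 characters left out ...]
AAAAAAAAAAAAAAAAAAAAAAAAAAAA######################+
315 #######################AAAAAAAAAAAAAAAAAAAAAAAAAAAAAAAAAA#######################
320 #######################AAAAAAAAAAAAAAAAAAAAAAAAAAAAAAAAA########################
325 ####################### +AAAAAAAAAAAAAAAAAAAAAAAAAAAAAA+########################
330 ######################+   oAAAAAAAAAAAAAAAAAAAAAAAAA+   o#######################
335 ######################      +AAAAAAAAAAAAAAAAAAAAAAAAAAA+#######################
340 ######################        o++++AAAAAAAAAAAAAAAAAAAAAA#######################
345 ##################+oo              ++++#AA########AAAAAAAA#++###################
shift [0.004 0.011 0.247] turn [-0.021  0.02  -0.   ]
```

```bash
python3 -m pendant '-1 0 0.007 0.08 -0.02 0.02 0;-1 0 0 0.08 0 0 0;-1 0 0 0 0 0 0;-1 0 0 0 0 0 0'
python3 - <<'E'
from h import *
delta([.5812,.4008,.038])
E
```

```text
time_s: 38.65
tcp_pos: [0.5818, 0.4006, 0.0605]
ee_rot: [179.9, 0.0, 89.0]
wrist_force: [0.6, -0.0, -0.8]
opening: 0.0293
grasp_force: 30.1
shift [ 0.001 -0.003  0.09 ] turn [0.008 0.001 0.   ]
```

```bash
python3 -m pendant '-1 0.001 -0.003 0.03 0 0 0;-1 0 0 0.025 0 0 0;-1 0 0 0.02 0 0 0;-1 0 0 0.01 0 0 0;-1 0 0 0.006 0 0 0;-1 0 0 0 0 0 0;-1 0 0 0 0 0 0'
```

```text
time_s: 39.52
tcp_pos: [0.5812, 0.4009, 0.0381]
ee_rot: [179.9, -0.0, 89.0]
wrist_force: [-2.1, -0.3, 4.0]
opening: 0.0287
grasp_force: 30.5
```

```bash
python3 -m pendant '0.4 0 0 0 0 0 0;0.4 0 0 0 0 0 0;0.4 0 0 0 0 0 0;0.4 0 0 -0.12 0 0 0;0.6 0 0 -0.16 0 0 0;1 0 0 -0.2 0 0 0;1 0 0 -0.2 0 0 0;1 -0.2 0 -0.1 0 0 0;1 -0.2 0 0 0 0 0;1 -0.2 0 0 0 0 0;1 0 0 0 0 0 0;1 0 0 0 0 0 0'
cat > chk.py <<'E'
from h import *
import sys,pickle
n=sys.argv[1]; p=camera_params("wrist"); im=capture("wrist")[:,:,::-1].copy(); cv2.imwrite(n+".png",im); pickle.dump(p,open(n+".pkl","wb")); am,hsv=masks(im); V=hsv[...,2]
b,g,r=[im[...,i].astype(int) for i in range(3)]
w=((g-b>8)&(g>=r-4)&(g>120))
for k,(x,y) in dict(c=(.6494,.152),b=(.6494,.0196),d=(.6173,-.2251),a=(.6285,-.1049)).items():
    m=np.zeros(V.shape,np.uint8); q=np.array([uv(p,[x+i,y+j,.022]) for i,j in((-.03,-.045),(.03,-.045),(.03,.045),(-.03,.045))]); 
    if (q<5).any() or (q[:,0]>555).any() or (q[:,1]>415).any(): print(k,"out of view"); continue
    cv2.fillPoly(m,[q.astype(np.int32)],1); e=uv(p,[x,y,.048]); u0,v0=int(e[0]),int(e[1])
    s=V[v0-12:v0+13,u0-12:u0+13].astype(float); L=(s>np.median(s)+45).astype(np.uint8); o=""
    for c in cv2.findContours(L,0,1)[0]:
        if cv2.contourArea(c)>3: o+=str((cast(p,c.reshape(-1,2).mean(0)+[u0-12,v0-12],.048)[:2]*1000).round(1))
    print(k,"white px",int((w&(m>0)).sum()),"of",int(m.sum()),"dot",o,"exp",x,y)
for c in cv2.findContours(am,0,1)[0]:
    if cv2.contourArea(c)>80:
        f=np.zeros(am.shape,np.uint8); cv2.drawContours(f,[c],-1,1,-1); m=((V>140)&(f>0)).astype(np.uint8); cc=cv2.findContours(m,0,1)[0]
        if cc:
            c2=max(cc,key=cv2.contourArea); P=np.array([cast(p,q,.069)[:2] for q in c2.reshape(-1,2)],np.float32)*1000; print("amber",cv2.boundingRect(c),[np.round(a,1) for a in cv2.minEnclosingCircle(P)])
st()
E
python3 chk.py w14
```

```text
time_s: 41.02
tcp_pos: [0.5781, 0.2518, 0.2327]
ee_rot: [179.9, -0.1, 89.0]
wrist_force: [-0.7, 0.2, -1.2]
opening: 0.0856
grasp_force: 0.0
c white px 7 of 3347 dot [652.4 150.1] exp 0.6494 0.152
b white px 0 of 2478 dot [650.8  17. ] exp 0.6494 0.0196
d out of view
a out of view
amber (367, 250, 42, 39) [array([697. , 156.5]), np.float64(26.2)]
amber (306, 163, 35, 19) [array([622.7, 268.8]), np.float64(18.0)]
amber (278, 131, 31, 35) [array([593.5, 289.9]), np.float64(13.8)]
amber (262, 1, 34, 47) [array([581.3, 399.4]), np.float64(13.7)]
41.08 [0.578  0.2524 0.2325] [ 1.7995e+02 -2.0000e-02  8.9090e+01] F [-0.1  0.5 -1.1] op 0.0853 g 0.0
```

```bash
python3 -m pendant '1 -0.2 -0.01 0 0 0 0;1 -0.2 -0.01 0 0 0 0;1 -0.2 -0.01 0 0 0 0;1 -0.2 -0.01 0 0 0 0;1 -0.2 -0.01 0 0 0 0;1 -0.2 -0.01 0 0 0 0;1 -0.2 -0.01 0 0 0 0;1 -0.2 -0.01 0 0 0 0;1 -0.2 -0.01 0 0 0 0;1 -0.2 -0.01 0 0 0 0;1 0 0 0 0 0 0;1 0 0 0 0 0 0' >/dev/null; python3 chk.py w15
python3 - <<'E'
from h import *
import pickle
p=pickle.load(open("w15.pkl","rb")); im=cv2.imread("w15.png"); V=im.max(2)
print(sensors.observe()["joints"].round(1))
for X in([.498,-.404,.06],[.48,-.385,.06]): print(uv(p,X))
a=uv(p,[.49,-.395,.06]); u0,v0=int(a[0]),int(a[1])
for v in range(max(0,v0-80),min(420,v0+80),5): print(v,''.join('#' if k<60 else '+' if k<120 else '.' if k<165 else ' ' for k in V[v,max(0,u0-110):u0+110:2]))
print(max(0,u0-110))
E
```

```text
c out of view
b out of view
d white px 273 of 4644 dot [ 611.1 -220.7] exp 0.6173 -0.2251
a out of view
amber (201, 141, 65, 72) [array([ 505.1, -228.4]), np.float64(35.2)]
42.62 [ 0.5455 -0.2469  0.2323] [ 1.7995e+02 -2.0000e-02  8.9140e+01] F [ 0.1  0.6 -0.1] op 0.0852 g 0.0
[-27.6  25.5  63.6  90.4 -23.2  78.6  37.6]
[239.91190102 316.96760785]
[223.42870933 303.34689011]
230 +++++++++++++++++++++++++++++++++++++++++............................................... .....................
235 +++++++++++++++++++++++++++++++++++++....................................................................... .
240 +++++++++++++++++++++++++++++++++........................................................................... .
245 ++++++++++++++++++++++++++.................................................................................. .
250 ++++++++++++++++++++............................................................................. ............
255 ++++++++++++++++++....................................................................................... ... 
260 ++++++++++++++++............
[... 2261 characters left out ...]
......
360 #########################+....................................................................................
365 ###########################...................................................................................
370 #############################.................................................................................
375 ##############################+....................###############+++....................++###############+...
380 ################################+.................#########################################################...
385 ##################################............+###############################################################
122
```

White patches and a dot offset on base d suggest cap d isn't where I left it. I'll compare against w5, taken right after it was placed.

Run:
```python
from h import *
import pickle
for n in("w5","w15"):
    p=pickle.load(open(n+".pkl","rb")); im=cv2.imread(n+".png"); b,g,r=[im[...,i].astype(int) for i in range(3)]; V=im.max(2)
    w=((g-b>8)&(g>=r-4)&(g>120)); e=uv(p,[.6173,-.2251,.048]); u0,v0=map(int,e); print(n,u0,v0)
    s=V[v0-25:v0+25,u0-25:u0+25]; L=(s>110).astype(np.uint8)
    for c in cv2.findContours(L,0,1)[0]:
        if 8<cv2.contourArea(c)<200: 
            q=c.reshape(-1,2).mean(0)+[u0-25,v0-25]; print("bright",cv2.contourArea(c),q.round(1),(cast(p,q,.048)[:2]*1000).round(1),(cast(p,q,.057)[:2]*1000).round(1))
    for v in range(v0-60,v0+60,3 if n=="w15" else 4): print(''.join('W' if w[v,u] else '#' if V[v,u]<45 else '+' if V[v,u]<70 else ':' if V[v,u]<100 else 'o' if V[v,u]<135 else ' ' for u in range(u0-60,u0+60,1 if n=="w15" else 2)) if v<420 else '')
```

```text
w5 277 219
bright 72.0 [278.5 221.5] [ 617.9 -227. ] [ 618.9 -223.6]
    o+++++++++:+++++++#+:o+++++++++++++++++:                
o:o  o:++++++++++#+:WWW:++++++++++++:+++++++o               
o      :++++#+:WWW:++++++++++++++++:+++++++++o              
o      ++oWWo+++++++++++++++#++++++++++##++++:              
   o::W:++++++++++++++++++++++++#######+++++++:             
    +#+++++++++++++++++++++++######++++++++++++o            
    o+++++++++++++++++++++++++++++++++++++++++++o           
     o++++++++++++++++++++++++++++++++++++++++++:           
       ++++++++++++++++++++++++++++++++++++++++++:          
       o#+++++++++++++++++++++++++++++++++++++++++o         
       ::#+++++++++++++++++++++++++++++++++++++++++         
       o:+++++++++++++++++++++++++++++++++++++++++++        
        ::++++++++++++++++++++++++++++++++++++++++++:       
         ::++++++++++++++++++++++++++++++++++++++++++o      
         :::++++++++++++++++++++++++++++++++++++++++++      
o         :::+++++++++++++++:    o++++++++++++++++++++:     
:::       o::+++++++++++++++:     +++++++++++++++++++++
[... 4268 characters left out ...]
++++:o                                   
            ::::::::::+++++++++++++++++++++++++++++:oWWWWWWWWWWo:++++++++++++++++++:o                                   
            oooooooooo+++++++++++++++++++++++++++++:WWWWWWWWWWWWW:++++++++++++++++::o                                   
                      oo::+++++++++++++++++++++++++oWWWWWWWWWWWWo:##++++++++++++++o                                     
                        o::++++++++oWWWWWWWWWWWWWWoWWWWWWWWWWWWo:+++++++++++++oo                                        
                      o:::::o       WWWWWoo::::+::+++++++++++++::::::::oooooooo                                         
                         oooo       :+::::::::ooooooo
```

Cap d was home in w5 but has since been knocked to about (0.61, −0.218), turned roughly −9°, half off the teeth. I take a closer look to re-seat it.

```bash
python3 -m pendant '1 0.06 0.13 0.13 0 0 0;1 0.06 0.13 0.13 0 0 0;1 0 0 0 0 0 0.85;1 0 0 0 0 0 0;1 0 0 0 0 0 0'
python3 - <<'E'
from h import *
import pickle
n="w16"; p=camera_params("wrist"); im=capture("wrist")[:,:,::-1].copy(); cv2.imwrite(n+".png",im); pickle.dump(p,open(n+".pkl","wb"))
b,g,r=[im[...,i].astype(int) for i in range(3)]; V=cv2.GaussianBlur(im.max(2),(3,3),0)
w=((g-b>8)&(g>=r-4)&(g>120)); e=uv(p,[.609,-.218,.057]); u0,v0=map(int,e); print(n,u0,v0)
for v in range(v0-75,v0+85,4): print('%4d'%v,''.join('W' if w[v,u] else '#' if V[v,u]<42 else '-' if V[v,u]<52 else '+' if V[v,u]<62 else ':' if V[v,u]<100 else 'o' if V[v,u]<135 else ' ' for u in range(u0-80,u0+80,1)) if v<420 else '')
E
```

```text
time_s: 43.25
tcp_pos: [0.6103, -0.2191, 0.1682]
ee_rot: [179.9, -0.0, 81.9]
wrist_force: [-0.6, 0.1, 0.6]
opening: 0.0859
grasp_force: 0.0
w16 276 204
 129                                                                                                                                                                 
 133                                                                                                                                                                 
 137                                                                                                      oooo:::::::oo                                              
 141                                                                                       oooo:::+++++:::::::o                                                      
 145                                                                       ooo:::::++:::::::::::::::::::::::::o                                                      
 149                                                       ooo::::::::::::::::::::::::::::::::::::::::::::+++-+::oooo:
[... 4830 characters left out ...]
                               
 269 ooo                                                                                                                                                             
 273                                                                                                                                                                 
 277                                                                                                                                                                 
 281                                                                                                                                                                 
 285
```

```bash
python3 -m pendant '1 0.008 0 0.15 0 0 0;1 0 0 0.15 0 0 0;1 0 0 0.15 0 0 0;1 0 0 0.075 0 0 0;1 0 0 0 0 0 0;-1 0 0 0 0 0 0;-1 0 0 0 0 0 0;-1 0 0 0 0 0 0;-1 0 0 0 0 0 0;-1 0 0 0 0 0 0;-1 0 0 0 0 0 0' 60; python3 -m pendant '-1 0 0 -0.06 0 0 0;-1 0 0 -0.1 0 0 0;-1 0 0 -0.12 0 0 0;-1 0 0 0 0 0 -0.82;-1 0 0 0 0 0 -0.82;-1 0 0 0 0 0 0'
python3 - <<'E'
from h import *
import pickle
n="w17"; p=camera_params("wrist"); im=capture("wrist")[:,:,::-1].copy(); cv2.imwrite(n+".png",im); pickle.dump(p,open(n+".pkl","wb"))
delta([.6173,-.2251,.06],96.1)
for n in("w4","w17"):
    im=cv2.imread(n+".png"); V=cv2.GaussianBlur(im.max(2),(3,3),0); print(n)
    for v in range(190,355,5): print('%4d'%v,''.join('#' if V[v,u]<42 else '+' if V[v,u]<62 else ':' if V[v,u]<100 else 'o' if V[v,u]<135 else ' ' for u in range(200,360,2)))
E
```

```text
time_s: 44.68
tcp_pos: [0.6111, -0.2181, 0.0383]
ee_rot: [179.8, -0.0, 81.7]
wrist_force: [-2.9, 2.3, 8.4]
opening: 0.0504
grasp_force: 61.8
time_s: 45.42
tcp_pos: [0.6103, -0.2177, 0.1072]
ee_rot: [179.9, -0.0, 95.7]
wrist_force: [-0.5, 0.0, -5.4]
opening: 0.0498
grasp_force: 64.8
shift [-0.032  0.025  0.188] turn [ 0.01  -0.002 -0.056]
w4
 190 oo:::::::::::::::::++++:oo                                  :::                 
 195 :::::::::::::::::::++++:oooooooooo                          :::                 
 200 ::::::::::::+++#######++++++++++++++++++++++++o             :::                 
 205 :::::::::::::::::::::::::::::::::::::::::::::::::::::::::::::::                 
 210 ::::::::::::::::::::::::::::::::::::::::::::::::::::::::::::::o                 
 215 ::::::::::::::::::::::::::::::::::::::::::::::::::::::::::::::o                 
 220 ::::::::::::::::::::::::::::::::::::::::::::::::::::::::::::::o                 
 225 :::::::::::::::::::::::::::::::::::::::::::::::+++++++++++++++:::o              
 230 :::::::::::::::::::::::::::::::::::::::::::::::+++++++++++++++++
[... 4222 characters left out ...]
#######::+##
 315 ############o   :##########+:::::::::::::::::                      #############
 320 ###########:    :########+:::::::::::::::::::                      :############
 325 ##########+     o######+:::::::::::::::::::::                       +###########
 330 ##########o     o##++::::::::::::::::::::::::                       o###########
 335 #########:       ::::::::::::::::::::oo:::::o                        :##########
 340 #########                                                             ##########
 345 ########o                                                             o#########
 350 #######o                                                               o########
```

Run:
```python
from h import *
import pickle
for n,t,yw,zb,a in(("w4",[.6152,-.2238,.1011],96.0,.0051,(201.5,348)),("w17",[.6103,-.2177,.1072],95.7,.012,None),("w17",[.6103,-.2177,.1072],95.7,.007,None)):
    p=pickle.load(open(n+".pkl","rb")); im=cv2.imread(n+".png"); g=im.max(2).astype(int); t=np.array(t)
    R=Ro.from_euler('z',yw,degrees=True); z=t[2]-zb+.012; f=lambda u,v:(R.inv().apply(cast(p,(u,v),z)-t)*1000)[:2].round(1)
    for u in(240,260,275): 
        col=g[180:215,u]; lo=g[325:360,u]; print(n,u,"up",180+np.argmin(np.diff(col)),col.min(),"low",325+np.argmax(np.diff(lo)),end=" ")
        print(f(u,180+np.argmin(np.diff(col))+1),f(u,325+np.argmax(np.diff(lo))))
```

```text
w4 240 up 191 36 low 348 [44.7 16.6] [-40.1  19.8]
w4 260 up 193 40 low 348 [43.8  7.9] [-40.    9.4]
w4 275 up 195 43 low 349 [42.9  1.3] [-40.6   1.5]
w17 240 up 193 39 low 336 [41.9 17.5] [-38.1  20.5]
w17 260 up 192 40 low 336 [42.4  8.3] [-38.1   9.6]
w17 275 up 190 41 low 335 [43.3  1.3] [-37.4   1.5]
w17 240 up 193 39 low 336 [43.3 16.9] [-33.9  19.8]
w17 260 up 192 40 low 336 [43.8  8. ] [-33.9   9.3]
w17 275 up 190 41 low 335 [44.7  1.3] [-33.2   1.4]
```

```bash
python3 -m pendant '-1 -0.035 0.025 0 0 0 -0.056;-1 0 0 0.08 0 0 0;-1 0 0 0.06 0 0 0;-1 0 0 0 0 0 0;-1 0 0 0 0 0 0'
python3 - <<'E'
from h import *
delta([.6174,-.2258,.0345],96.1)
E
```

```text
time_s: 46.1
tcp_pos: [0.6175, -0.2259, 0.0715]
ee_rot: [179.9, 0.0, 96.3]
wrist_force: [-0.2, -0.5, -4.9]
opening: 0.05
grasp_force: 64.7
shift [ 0.    -0.001  0.148] turn [0.006 0.002 0.018]
```

```bash
python3 -m pendant '-1 0 -0.001 0.06 0 0 0;-1 0 0 0.04 0 0 0;-1 0 0 0.02 0 0 0;-1 0 0 0.012 0 0 0;-1 0 0 0.008 0 0 0;-1 0 0 0 0 0 0;-1 0 0 0 0 0 0'
```

```text
time_s: 46.98
tcp_pos: [0.618, -0.2246, 0.0407]
ee_rot: [179.8, -0.2, 96.3]
wrist_force: [-19.9, 15.4, 41.7]
opening: 0.0502
grasp_force: 70.8
```

Contact came early at 42 N, pushing −x/+y, so the cap is not home. I back off and check the in-hand pose.

```bash
python3 -m pendant '-1 0 0 -0.05 0 0 0;-1 0 0 -0.1 0 0 0;-1 0 0 -0.1 0 0 0;-1 0 0 0 0 0 0'
python3 - <<'E'
from h import *
import pickle
n="w18"; p=camera_params("wrist"); im=capture("wrist")[:,:,::-1].copy(); cv2.imwrite(n+".png",im); pickle.dump(p,open(n+".pkl","wb")); st()
for n in("w4","w18"):
    im=cv2.imread(n+".png").astype(float); V=cv2.GaussianBlur(im.max(2),(3,3),0); V=V**.6; print(n)
    # sub-pixel-ish strong horizontal edges down several columns
    for u in(232,246,260,274,288,300,312,324):
        d=np.diff(V[185:352,u]); k=[i for i in range(2,len(d)-2) if abs(d[i])>.55 and abs(d[i])==max(abs(d[i-2:i+3]))]; print(u,[(185+i,round(d[i],1)) for i in k])
    for v in(210,220,235,245,255,325,332):
        d=np.diff(V[v,210:350]); k=[i for i in range(2,len(d)-2) if abs(d[i])>.8 and abs(d[i])==max(abs(d[i-2:i+3]))]; print("row",v,[(210+i,round(d[i],1)) for i in k])
E
```

```text
time_s: 47.48
tcp_pos: [0.6181, -0.2265, 0.1003]
ee_rot: [179.8, 0.1, 96.3]
wrist_force: [-0.1, 0.2, -5.5]
opening: 0.0497
grasp_force: 65.9
47.52 [ 0.6174 -0.2259  0.0988] [1.7989e+02 2.0000e-02 9.6260e+01] F [-0.7 -0.3 -4.7] op 0.05 g 65.9
w4
232 [(196, np.float64(-2.2)), (203, np.float64(1.7)), (237, np.float64(-1.2)), (286, np.float64(-0.6)), (348, np.float64(5.7))]
246 [(196, np.float64(-2.1)), (203, np.float64(1.5)), (237, np.float64(-0.7)), (250, np.float64(-0.9)), (343, np.float64(1.6)), (348, np.float64(4.4))]
260 [(193, np.float64(-3.2)), (196, np.float64(-2.4)), (204, np.float64(1.6)), (237, np.float64(-0.6)), (264, np.float64(-1.3)), (328, np.float64(1.4)), (348, np.float64(3.9))]
274 [(195, np.float64(-3.5)), (204, np.float64(1.3)), (261, np.float64(1.3)), (265, np.float64(-1.7)), (286, np.float64(-0.6)), (292, np.float64(1.4)), (296, np.float64(1.0)), (311, np.float64(-2.4)), (323, np.float64(1.6))]
288 [(197, np.float64(-5.8)), (204, np.float64(1.4)), (262, np.float64(1.3)), (266, np.float64(-1.4)), (323, np.float64(3.0))]
300 [(187, np.float64(4.6)), (202, np.float64(
[... 2295 characters left out ...]
), (252, np.float64(0.9)), (261, np.float64(-1.5)), (312, np.float64(4.6))]
row 210 [(320, np.float64(3.4))]
row 220 [(290, np.float64(-1.2)), (326, np.float64(4.1))]
row 235 [(225, np.float64(-2.0)), (233, np.float64(0.9)), (329, np.float64(4.2))]
row 245 [(224, np.float64(-2.1)), (330, np.float64(4.0))]
row 255 [(223, np.float64(-1.9)), (253, np.float64(-0.9)), (260, np.float64(1.5)), (266, np.float64(-1.4)), (331, np.float64(3.6))]
row 325 [(220, np.float64(6.0)), (231, np.float64(-6.0)), (245, np.float64(1.6)), (289, np.float64(3.6)), (335, np.float64(-6.6))]
row 332 [(219, np.float64(5.7)), (231, np.float64(-5.4)), (237, np.float64(1.2)), (289, np.float64(3.8)), (337, np.float64(-6.4))]
```

Run:
```python
from h import *
import pickle
obj=np.array([[6,40,12],[6,-40,12],[-26,-40,12],[0,0,26],[-26,40,12]],float)/1000
def edges(n):
    V=cv2.GaussianBlur(cv2.imread(n+".png"),(3,3),0).max(2).astype(float)**.6
    for v in(206,212): 
        d=np.diff(V[v-2:v+3,205:345].mean(0)); print(n,v,[(205+i,round(d[i],1)) for i in range(2,len(d)-2) if abs(d[i])>.3 and abs(d[i])==max(abs(d[i-2:i+3]))])
    s=cv2.imread(n+".png").max(2)[280:318,262:296]; ys,xs=np.where(s>70); print("dot",xs.mean()+262,ys.mean()+280,len(xs))
for n in("w4","w18"): edges(n)
np.save("obj.npy",obj)
```

```text
w4 206 [(221, np.float64(-1.0)), (315, np.float64(0.5)), (324, np.float64(3.5))]
w4 212 [(221, np.float64(-0.7)), (324, np.float64(3.5))]
dot 277.929203539823 303.30973451327435 226
w18 206 [(224, np.float64(-0.7)), (289, np.float64(-0.3)), (320, np.float64(3.5))]
w18 212 [(224, np.float64(-0.7)), (320, np.float64(3.4))]
dot 278.7694805194805 299.62987012987014 308
```

Run:
```python
from h import *
import pickle
obj=np.load("obj.npy")
D={"w4":([(292.5,203.5),(288.5,348.5),(226.5,348.5),(278,302.5),(223,203.5)],[.6152,-.2238,.1011],[-179.83,-.06,96.01]),
   "w18":([(290,199.5),(289.5,337.5),(231.5,337.5),(278.5,290),(225.5,199.5)],[.6176,-.2261,.0990],[179.89,.02,96.26])}
for n,(q,t,e) in D.items():
    p=pickle.load(open(n+".pkl","rb")); K=np.array([[p["fx"],0,p["cx"]],[0,p["fy"],p["cy"]],[0,0,1.]])
    for use in([0,1,2,4],[0,1,2,3,4]):
        ok,rv,tv=cv2.solvePnP(obj[use],np.array(q)[use],K,None,flags=cv2.SOLVEPNP_SQPNP)
        ok,rv,tv=cv2.solvePnP(obj[use],np.array(q)[use],K,None,rv,tv,True)
        Rw=cv2.Rodrigues(np.array(p["rvec"],float))[0]; Rc=Rw.T@cv2.Rodrigues(rv)[0]; C=Rw.T@(tv.ravel()-np.array(p["tvec"]).ravel())
        Rt=Ro.from_euler('xyz',e,degrees=True); off=Rt.inv().apply(C-np.array(t))*1000
        print(n,len(use),"cap in tool mm",off.round(1),"cap euler",Ro.from_matrix(Rc).as_euler('xyz',degrees=True).round(1),"err",(cv2.projectPoints(obj,rv,tv,K,None)[0].reshape(-1,2)-q).round(1).tolist())
```

```text
w4 4 cap in tool mm [-2.5 -0.4  8.3] cap euler [-1.9  2.   4.8] err [[0.2, 0.3], [-0.7, -0.1], [0.8, 0.3], [0.9, -5.6], [-0.3, -0.4]]
w4 5 cap in tool mm [-0.4  0.2  4.3] cap euler [1.  0.3 4.8] err [[1.4, 1.4], [-0.4, 0.8], [0.5, -0.2], [0.3, -1.8], [-1.8, -0.1]]
w18 4 cap in tool mm [-4.4  0.6 17.4] cap euler [-2.9 -0.3  6.4] err [[0.2, -0.1], [-0.5, 0.1], [0.5, 0.1], [-0.4, -3.6], [-0.1, -0.0]]
w18 5 cap in tool mm [-2.8  0.9 14.4] cap euler [-0.5 -0.7  6.2] err [[1.2, 0.5], [-0.2, 0.4], [0.3, -0.1], [-0.2, -1.1], [-1.1, 0.3]]
```

PnP against the w4 reference gives the in-hand offset: about −2.5 mm in tool x and +0.8 mm in tool y, underside 14.5 mm below the TCP. That agrees with the contact forces. Correcting and retrying.

```bash
python3 -m pendant '-1 0.012 -0.003 0.08 0 0 0;-1 0 0 0.08 0 0 0;-1 0 0 0.03 0 0 0;-1 0 0 0 0 0 0;-1 0 0 0 0 0 0'
python3 - <<'E'
from h import *
delta([.6167,-.2229,.0365],96.2)
E
```

```text
time_s: 48.15
tcp_pos: [0.6165, -0.2233, 0.0519]
ee_rot: [179.9, 0.0, 96.2]
wrist_force: [-0.6, -0.6, -4.4]
opening: 0.0497
grasp_force: 65.9
shift [0.002 0.001 0.062] turn [0.012 0.004 0.006]
```

```bash
python3 -m pendant '-1 0.002 0.001 0.03 0 0 0;-1 0 0 0.015 0 0 0;-1 0 0 0.01 0 0 0;-1 0 0 0.006 0 0 0;-1 0 0 0 0 0 0'
```

```text
time_s: 48.78
tcp_pos: [0.6165, -0.2227, 0.0381]
ee_rot: [179.9, -0.0, 96.3]
wrist_force: [-7.3, 3.2, 13.6]
opening: 0.0498
grasp_force: 67.9
```

```bash
python3 -m pendant '-1 0 -0.004 0 0 0 0;-1 0 0 0.004 0 0 0;-1 0 0 0 0 0 0'; python3 -m pendant '0.4 0 0 0 0 0 0;0.4 0 0 0 0 0 0;0.4 0 0 0 0 0 0;0.4 0 0 -0.1 0 0 0;0.5 0 0 -0.2 0 0 0;1 0 0 -0.15 0 0 0;1 0 0 0 0 0 0.7;1 0 0 0 0 0 0'; python3 chk.py w19;  python3 - <<'E'
from h import *
import pickle
p=pickle.load(open("w19.pkl","rb")); im=cv2.imread("w19.png"); b,g,r=[im[...,i].astype(int) for i in range(3)]; V=im.max(2)
w=((g-b>8)&(g>=r-4)&(g>120)); u0,v0=map(int,uv(p,[.6178,-.2253,.048])); print(u0,v0)
for v in range(v0-75,v0+75,4): print('%4d'%v,''.join('W' if w[v,u] else '#' if V[v,u]<42 else '+' if V[v,u]<62 else ':' if V[v,u]<100 else 'o' if V[v,u]<135 else ' ' for u in range(u0-70,u0+70,1)) if v<420 else '')
E
```

```text
time_s: 49.15
tcp_pos: [0.6164, -0.2227, 0.038]
ee_rot: [179.8, -0.0, 96.3]
wrist_force: [-6.1, 5.3, 19.9]
opening: 0.0499
grasp_force: 68.6
time_s: 50.15
tcp_pos: [0.6154, -0.2224, 0.1477]
ee_rot: [179.9, 0.0, 90.3]
wrist_force: [0.3, 0.4, -0.1]
opening: 0.0853
grasp_force: 0.0
c out of view
b out of view
d white px 35 of 6847 dot [ 616.6 -224.4] exp 0.6173 -0.2251
a out of view
amber (105, 178, 87, 88) [array([ 507.1, -199.6]), np.float64(8.3)]
50.2 [ 0.6151 -0.2224  0.1473] [179.98   0.    90.37] F [-0.1  0.5 -0.4] op 0.0854 g 0.0
281 213
 138                                                                                                                                             
 142                                                            ooooooooooooo:::::::+++++++:::+:++++:o    oo                                     
 146                          ooooooooo::::+++++++++:+::::::::::::::::::::::::::::::::::::::::::+:                                               
 150                         o::o      o::::::::::::::::::::::::::::::::::::::::::::::::::::::::+:o               
[... 4154 characters left out ...]
                                                                                                               
 270                                                                                                                                             
 274                                                                                                                                             
 278                                                                                                                                             
 282                                                                                                                                             
 286
```

Cap d looks home, with even ~2 mm slits beside both teeth. I'll press its top gently with shut fingers to confirm its height (expected 0.048).

```bash
python3 -m pendant '-1 -0.012 0.008 0 0 0 0;-1 0 0 0 0 0 0;-1 0 0 0 0 0 0;-1 0 0 0 0 0 0;-1 0 0 0 0 0 0;-1 0 0 0.12 0 0 0;-1 0 0 0.12 0 0 0;-1 0 0 0.1 0 0 0;-1 0 0 0.03 0 0 0;-1 0 0 0.01 0 0 0;-1 0 0 0 0 0 0'; python3 -m pendant '-1 0 0 0.008 0 0 0;-1 0 0 0.004 0 0 0;-1 0 0 0 0 0 0'
```

```text
time_s: 51.58
tcp_pos: [0.6179, -0.2258, 0.0536]
ee_rot: [179.9, 0.0, 90.2]
wrist_force: [0.6, 0.7, 0.4]
opening: -0.0001
grasp_force: 0.0
time_s: 51.95
tcp_pos: [0.6175, -0.2255, 0.0498]
ee_rot: [179.9, -0.0, 90.2]
wrist_force: [-0.2, -0.2, 0.5]
opening: 0.0
grasp_force: 0.0
```

```bash
python3 -m pendant '-1 0 0 0.006 0 0 0;-1 0 0 0.004 0 0 0;-1 0 0 0 0 0 0';python3 -m pendant '-1 0 0 0.004 0 0 0;-1 0 0 0 0 0 0'
```

```text
time_s: 52.32
tcp_pos: [0.6176, -0.2256, 0.0482]
ee_rot: [179.9, -0.0, 90.2]
wrist_force: [-3.8, 2.0, 10.2]
opening: 0.0001
grasp_force: 5.0
time_s: 52.58
tcp_pos: [0.6176, -0.2256, 0.0482]
ee_rot: [179.9, -0.1, 90.2]
wrist_force: [-7.2, 4.6, 18.7]
opening: -0.0001
grasp_force: 9.5
```

Top is at 0.0482, so cap d is home. Now the wheel position from the index marks in w15: (231,302) and (228.5,333).

```bash
python3 -m pendant '-1 0 0 -0.1 0 0 0;-1 0 0 -0.2 0 0 0;-1 0 0 -0.1 0 0 0;-1 0 0 0 0 0 0' | sed -n 2,3p
python3 - <<'E'
from h import *
import pickle
p=pickle.load(open("w15.pkl","rb")); im=cv2.imread("w15.png"); V=im.max(2)
for v in range(296,342): print(v,''.join('#' if k<60 else '+' if k<120 else '.' if k<165 else ' ' for k in V[v,200:264]))
a=cast(p,(231,303),.06);b=cast(p,(228.5,332.5),.06); print(a,b,(a+b)/2,np.degrees(np.arctan2(*(a-b)[:2])), np.linalg.norm(a-b))
delta([*((a+b)/2)[:2],.12],90)
E
```

```text
tcp_pos: [0.6182, -0.2261, 0.1483]
ee_rot: [179.7, 0.0, 90.2]
296                               .++                               
297                               +#+                               
298                               +#+                               
299                               +#.                               
300                               +#.                               
301                               +#.                               
302                              .+#.                               
303                              .#+.                               
304                              .#+.                               
305                              .#+.                               
306                              .++                                
307      ......                  ...                                
308     .++##+++++.......                                           
309     .++###########+++++........                                 
310     .++####################++++++.......                        
311
[... 1642 characters left out ...]
          
335                            .+.                                  
336                                                                 
337                                                                 
338                                                                 
339                                                                 
340                                                                 
341 ....                                                            
[ 0.48876237 -0.38466911  0.06      ] [ 0.48317714 -0.42586519  0.06      ] [ 0.48596975 -0.40526715  0.06      ] 7.720906579414087 0.041572975848786206
shift [-0.714 -0.533  0.111] turn [0.03  0.005 0.029]
```

```bash
python3 -m pendant '-1 0 0 0 0.03 0 0.95;-1 -0.154 -0.094 0 0 0 0;-1 -0.154 -0.094 0 0 0 0;-1 -0.154 -0.094 0 0 0 0;-1 -0.154 -0.094 0 0 0 0;-1 -0.154 -0.093 0 0 0 0;-1 0 0 0 0 0 0;-1 0 0 0 0 0 0'; python3 chk.py w20 | grep -v out
python3 - <<'E'
from h import *
import pickle
delta([.4761,-.4017,.082],82.3); p=pickle.load(open("w20.pkl","rb")); im=cv2.imread("w20.png"); V=im.max(2); print(sensors.observe()["joints"].round(1))
u0,v0=map(int,uv(p,[.486,-.403,.076])); print(u0,v0,uv(p,[.486,-.403,.06]))
for v in range(v0-40,min(v0+60,420),3): print(v,''.join('#' if k<60 else '+' if k<120 else '.' if k<165 else ' ' for k in V[v,u0-75:u0+75]))
E
```

```text
time_s: 54.08
tcp_pos: [0.4748, -0.3993, 0.1457]
ee_rot: [-179.8, -0.0, 82.1]
wrist_force: [1.1, 0.5, -0.5]
opening: -0.0002
grasp_force: 0.0
amber (234, 0, 94, 64) [array([ 493.3, -273.7]), np.float64(28.2)]
54.12 [ 0.4754 -0.3989  0.1458] [-1.7976e+02 -4.0000e-02  8.2170e+01] F [-0.1 -0.1 -0.5] op -0.0001 g 0.0
shift [-0.011  0.005  0.255] turn [-0.027 -0.005 -0.016]
[ -7.4  33.4  59.9  92.8 -30.   71.8  50.4]
294 226 [293.86366214 218.70571976]
186                                                                          .+#+.                                                                        
189                                                                          .+#+.                                                                        
192                                                                          .+#+.                                                                        
195                                                                          .+#+.                                                                        
198                         
[... 3921 characters left out ...]
+++###############++..........  ...........................  ...... ...  .. ....
276 ..............................################+++###############++++#+++++###############+.............................. .. . ..   ......  .  ... ....
279 .............................+##################################++++++++++###############+.......................................  .... .  .  ... ....
282 .............................####################################+++++++++################+.......................................  ...... .   .......
285 ............................+#####################################++++#####################+............................. . ...... ....... .. ........
```

```bash
python3 -m pendant '-1 -0.01 0.003 0.1 -0.03 0 -0.02;-1 0 0 0.1 0 0 0;-1 0 0 0.05 0 0 0;-1 0 0 0.012 0 0 0;-1 0 0 0 0 0 0'; python3 -m pendant '-1 0 0 0.008 0 0 0;-1 0 0 0.004 0 0 0;-1 0 0 0 0 0 0'
```

```text
time_s: 54.75
tcp_pos: [0.4754, -0.4026, 0.0817]
ee_rot: [179.9, 0.0, 82.3]
wrist_force: [1.0, -0.1, 0.8]
opening: 0.0004
grasp_force: 0.0
time_s: 55.12
tcp_pos: [0.4751, -0.4027, 0.0783]
ee_rot: [179.9, 0.0, 82.3]
wrist_force: [-0.3, 0.5, 0.4]
opening: 0.0
grasp_force: 0.0
```

```bash
python3 -m pendant '-1 0 0 0.008 0 0 0;-1 0 0 0.004 0 0 0;-1 0 0 0 0 0 0'; python3 -m pendant '-1 0 0.016 0.004 0 0 0;-1 0 0.016 0 0 0 0;-1 0 0.016 0 0 0 0;-1 0 0 0 0 0 0'
```

```text
time_s: 55.5
tcp_pos: [0.4752, -0.4028, 0.0756]
ee_rot: [179.9, 0.0, 82.2]
wrist_force: [-0.3, 1.2, 5.0]
opening: -0.0001
grasp_force: 2.6
time_s: 56.0
tcp_pos: [0.4885, -0.4049, 0.0759]
ee_rot: [179.7, 0.1, 82.3]
wrist_force: [1.5, 2.1, 12.2]
opening: 0.0001
grasp_force: 6.6
```

```bash
python3 -m pendant '-1 0 0.016 0 0 0 0;-1 0 0.012 0 0 0 0;-1 0 0 0 0 0 0;-1 0 0 -0.06 0 0 0;-1 0 -0.1 -0.1 0 0 0;-1 -0.02 0 0 0 0 0;-1 0 0 0 0 0 0'
cat > wh.py <<'E'
from h import *
import sys
n=sys.argv[1]; p=camera_params("wrist"); im=capture("wrist")[:,:,::-1].copy(); cv2.imwrite(n+".png",im); V=im.max(2); st()
u0,v0=map(int,uv(p,[.486,-.403,.060])); print(u0,v0)
for v in range(v0-36,min(v0+50,420),3): print(v,''.join('#' if k<60 else '+' if k<100 else '.' if k<150 else ' ' for k in V[v,u0-75:u0+75]))
E
python3 wh.py w21
```

```text
time_s: 56.88
tcp_pos: [0.4687, -0.4068, 0.1141]
ee_rot: [179.9, -0.0, 82.3]
wrist_force: [0.1, -0.3, -0.6]
opening: -0.0001
grasp_force: 0.0
56.92 [ 0.4688 -0.4064  0.1137] [ 1.7996e+02 -2.0000e-02  8.2280e+01] F [ 1.   0.6 -1. ] op 0.0002 g 0.0
303 223
187                                                                           +##+.                                                                       
190                                                                           +##+.                                                                       
193                                                                           +##+.                                                                       
196                                                                           +##+.                                                                       
199                                                                           +##+.                                                                       
202                                                                   
[... 2878 characters left out ...]
 +.....++........+.+........+....+...+++++++++++########++++++++++++..+.+####.                                                                         
262 ..+......+...++.+++....+.......+...+++++++++++#########+++++++++++.+....+....                                                                         
265 +..+..+.+++++..++++.+..........+.+++++++++++++#########++++++++++++.+...+++..                                                                         
268 ++.+++++.+++.++++++++.++++###########+++++++++#########++++++++++##########++                                                                         
271 +++.....+++.+++++++++++##############++++#++++#########++++++++++############+.
```

The white line is now visible at u≈275 (robot side of the marks). I compute its angle by projection.

```bash
cat >> h.py <<'E'
def wheel(n,p,vlo,vhi):
    im=cv2.imread(n+".png"); V=im.max(2).astype(int); R=Ro.from_euler('z',-7.7,degrees=True); C=np.array([.486,-.403,.046])
    seg=V[vlo:vhi,225:385].mean(0); k=np.argmax(seg); j=np.arange(max(0,k-5),min(160,k+6)); wt=np.clip(seg[j]-70,0,None); u=225+(j*wt).sum()/wt.sum()
    th=np.linspace(-1.1,.9,401); up=np.array([uv(p,C+R.apply([.03*np.sin(t),0,.03*np.cos(t)]))[0] for t in th])
    print("line u",u.round(1),"peak",seg[k],"theta",th[np.argmin(abs(up-u))].round(3),"u at 0",up[np.argmin(abs(th))].round(1), "marks", uv(p,C+R.apply([0,.016,.014])),uv(p,C+R.apply([0,-.016,.014])))
E
python3 - <<'E'
from h import *
p=camera_params("wrist"); wheel("w21",p,220,230)
delta([.4761,-.4017,.077],82.3)
E
```

```text
line u 377.0 peak 211.7 theta 0.9 u at 0 305.3 marks [303.9259325  201.26547432] [302.70353938 246.63360462]
shift [0.023 0.026 0.147] turn [ 0.005 -0.002 -0.002]
```

```bash
sed -i 's/seg=V\[vlo:vhi,225:385\].mean(0); k=np.argmax(seg)/seg=V[vlo:vhi,225:385].mean(0); seg[:42]=0; seg[115:]=0; k=np.argmax(seg)/' h.py; python3 -m pendant '-1 0.023 0.022 0.07 0 0 0;-1 0 0 0.065 0 0 0;-1 0 0 0.01 0 0 0;-1 0 0 0.008 0 0 0;-1 0 0 0.004 0 0 0;-1 0 0 0 0 0 0'
python3 - <<'E'
from h import *
import pickle
p=camera_params("wrist")
E
python3 -m pendant '-1 0 0.016 0 0 0 0;-1 0 0.016 0 0 0 0;-1 0 0.016 0 0 0 0;-1 0 0.016 0 0 0 0;-1 0 0 0 0 0 0;-1 0 0 -0.06 0 0 0;-1 0 -0.1 -0.1 0 0 0;-1 -0.02 0 0 0 0 0;-1 0 0 0 0 0 0'; python3 wh.py w22 | sed -n '1,22p'
python3 - <<'E'
from h import *
p=camera_params("wrist"); wheel("w22",p,222,230); delta([.4761,-.4017,.077],82.3)
E
```

```text
time_s: 57.68
tcp_pos: [0.4748, -0.402, 0.0756]
ee_rot: [179.9, 0.0, 82.2]
wrist_force: [-0.5, 2.7, 4.7]
opening: 0.0003
grasp_force: 2.2
time_s: 58.8
tcp_pos: [0.4654, -0.4057, 0.1151]
ee_rot: [179.9, 0.0, 82.2]
wrist_force: [0.0, 0.8, 0.1]
opening: -0.0004
grasp_force: 0.0
58.85 [ 0.4655 -0.4054  0.1146] [ 1.7994e+02 -1.0000e-02  8.2270e+01] F [-0.3 -0.1  0.2] op 0.0004 g 0.0
308 223
187                                                                           .+#+.                                                                       
190                                                                           .+#+.                                                                       
193                                                                           +##+.                                                                       
196                                                                           +##+.                                                                       
199                                                                           +##+.        
[... 1851 characters left out ...]
####+.++########+++####+++..                                            
238 ....+.............+.....................+.........             .....     .+###+++++..++..+..                                                          
241 ................+.....................................+..  ...          .###.                                                                         
244 ........................................+............+....+..........  .+###.                                                                         
line u 303.6 peak 161.0 theta -0.145 u at 0 310.6 marks [309.05390562 201.75430003] [307.59719593 246.86923366]
shift [0.02 0.04 0.15] turn [ 0.007 -0.001 -0.003]
```

The line is at u≈306 against ≈311 for upright, so θ≈−0.11. A short nudge of about 3.3 mm.

```bash
python3 -m pendant '-1 0.021 0.072 0.06 0 0 0;-1 0 0 0.06 0 0 0;-1 0 0 0.014 0 0 0;-1 0 0 0 0 0 0;-1 0 0 0.012 0 0 0;-1 0 0 0.013 0 0 0;-1 0 0 0 0 0 0'; python3 -m pendant '-1 0 0.007 0 0 0 0;-1 0 0.006 0 0 0 0;-1 0 0 0 0 0 0;-1 0 0 0 0 0 0;-1 0 0 -0.06 0 0 0;-1 0 0 -0.1 0 0 0;-1 -0.02 -0.08 0 0 0 0;-1 0 0 0 0 0 0;-1 0 0 0 0 0 0'; python3 wh.py w23 | sed -n '1,22p'
python3 - <<'E'
from h import *
p=camera_params("wrist"); wheel("w23",p,222,230)
E
```

```text
time_s: 59.72
tcp_pos: [0.4842, -0.4032, 0.0761]
ee_rot: [179.8, 0.0, 82.3]
wrist_force: [0.8, 1.0, 5.7]
opening: 0.0002
grasp_force: 3.1
time_s: 60.85
tcp_pos: [0.467, -0.4051, 0.1153]
ee_rot: [179.9, -0.0, 82.3]
wrist_force: [0.3, 0.7, -0.2]
opening: -0.0001
grasp_force: 0.0
60.9 [ 0.4671 -0.405   0.1151] [ 1.7993e+02 -1.0000e-02  8.2310e+01] F [-0.2 -0.6  0.8] op 0.0001 g 0.0
305 225
189                                                                            +##+.                                                                      
192                                                                            +##+.                                                                      
195                                                                           .+##+                                                                       
198                                                                           .+##+                                                                       
201                                                                           .+#+.       
[... 1800 characters left out ...]
......................  .+++++#######+++#######+.     .########+++######+++..                                               
240 +.+...+...++...+............................................            .+.                                                                           
243 ..++....++.......+...................+..........+........+.........     .+##+.                                                                        
246 .+.+..+.+.....++.+...+.............++..........+.....+.++.....+.........+###+.                                                                        
line u 307.4 peak 141.0 theta -0.01 u at 0 308.0 marks [306.53699934 202.31825749] [305.18078851 247.2704349 ]
```

θ≈−0.01. A final check of the caps and oilers from above.

```bash
python3 -m pendant '-1 0 0 -0.24 0 0 0;-1 0 0 -0.24 0 0 0;-1 0.2 0.05 0 0 0 0;-1 0.2 0.05 0 0 0 0;-1 0.2 0.05 0 0 0 0;-1 0.2 0.05 0 0 0 0;-1 0.2 0.05 0 0 0 0;-1 0.2 0.05 0 0 0 0;-1 0.2 0.05 0 0 0 0;-1 0 0 0 0 0 0;-1 0 0 0 0 0 0' | sed -n 1,2p; python3 chk.py w24; python3 -m pendant '-1 0.2 0 0 0 0 0;-1 0.2 0 0 0 0 0;-1 0.2 0 0 0 0 0;-1 0.2 0 0 0 0 0;-1 0.2 0 0 0 0 0;-1 0.2 0 0 0 0 0;-1 0.1 0 0 0 0 0;-1 0 0 0 0 0 0;-1 0 0 0 0 0 0' | sed -n 1,2p;python3 chk.py w25
```

```text
time_s: 62.28
tcp_pos: [0.6001, -0.0705, 0.2351]
c out of view
b white px 0 of 5541 dot [650.1  19.8] exp 0.6494 0.0196
d white px 13 of 2909 dot [ 629.2 -223. ][ 627.3 -211.8] exp 0.6173 -0.2251
a white px 1605 of 3926 dot [ 627.9 -114. ] exp 0.6285 -0.1049
amber (189, 285, 55, 32) [array([ 509.5, -196.8]), np.float64(28.5)]
amber (349, 0, 55, 21) [array([704.3,  78.1]), np.float64(21.0)]
62.33 [ 0.5998 -0.0713  0.2352] [1.7994e+02 5.0000e-02 8.2190e+01] F [-0.2 -0.5 -0.7] op -0.0001 g 0.0
time_s: 63.45
tcp_pos: [0.6442, 0.2491, 0.2354]
c white px 15 of 3308 dot [651.8 150.4] exp 0.6494 0.152
b white px 0 of 2467 dot  exp 0.6494 0.0196
d out of view
a out of view
amber (484, 246, 54, 44) [array([888.9, 120.2]), np.float64(22.2)]
amber (324, 239, 48, 60) [array([708. , 144.4]), np.float64(35.2)]
amber (247, 164, 38, 16) [array([635. , 267.6]), np.float64(18.4)]
amber (205, 135, 36, 35) [array([593.5, 289.8]), np.float64(14.0)]
amber (165, 12, 45, 44) [array([581.2, 399.5]), np.float64(13.9)]
63.5 [0.6442 0.2491 0.2355] [1.7991e+02 3.0000e-02 8.2070e+01] F [ 0.2 -0.5  0.6] op 0.0 g 0.0
```

```bash
python3 -c "
from plant import finish_job
print(finish_job())"
```

```text
the job is handed in; nothing more can be done
None
```

The job is handed in: caps b, c and d are home (d was knocked loose mid-run and re-seated; cap a is absent, so base a stays open), both oilers stand in rings, and I measured the wheel line within about 0.01 rad of upright, though I don't know the judge's verdict because `finish_job` returned none.

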